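# Gauge the part-used tape roll

### The job

We want to know how much is left on the part-used roll of paper tape, the smaller of the two rolls on the spindle stand. Slide it straight up off its spindle and put it down flat on the bed of the bench gauge, in the middle of the bed's width between the anvil and the sliding jaw; then close the jaw until the roll has pushed the sprung anvil in about half-way, and leave it so for reading. Leave the full roll on its spindle, and do not shift the little bottle by the stand or the jar by the gauge.

Things in the scene. Friction and masses are not known exactly. Their poses are not given: they have to be found in the camera images.
- stand: Fixed tape stand: plywood foot 85 (x) x 215 (y) x 12 mm, two upright steel spindles at its y = -65 and +65 mm. Each has a round shoulder, 32 mm diameter, up to 32 mm above the table, on which a roll sits, and above it a post of 21 mm diameter to 72 mm above the table (top 6 mm tapered). Origin: centre of the underside; z up.
- roll_mid (a point): Centre, half-way up, of the part-used roll of paper tape: rigid ring lying flat, 48 mm outside diameter, 24 mm high, hole 25 mm, 40 to 85 g; z is its axis. It starts on either spindle, centre 44 mm above the table, and overhangs the shoulder by 8 mm all round, so fingers may reach below it. The post stands 16 mm above its top: its underside clears the post after 40 mm of lift.
- full_roll_mid (a point): Centre, half-way up, of the full roll on the other spindle, same paper tape: 68 mm outside diameter, 24 mm high, hole 25 mm, about 120 g. It stays there.
- gauge: Fixed bench gauge, a big caliper lying on the table; its y axis runs along the bed from sprung anvil to sliding jaw. Base plate 66 mm wide (x), top at 10 mm, y = -77 to +193 mm; on it the bed bar, 30 mm wide, flat top 30 mm above the table: fingers may straddle it. The roll on it overhangs both sides, centre at 42 mm. Origin: on the table below the anvil's face when out, mid-width of bed; z up.
- anvil (a joint): How far the sprung anvil is pushed in, m: 0 = fully out, 0.010 = bottomed against the stop, 0.005 = half-way. Spring: 1.2 N at the start of travel, 4.2 N at the end. It moves along the gauge's -y. The jaw's friction holds it when the jaw is let go.
- anvil_face (a point): Centre of the anvil's flat steel face, 28 mm wide and 22 mm high, 43 mm above the table, looking along the gauge's +y; axes parallel to the gauge's. Behind it stands the grey head block, 46 mm wide and 62 mm high, at the gauge's y = -60 to -22 mm.
- jaw (a joint): Position of the sliding jaw, m: distance from the jaw's face to the anvil's face when that is fully out; 0.12 = fully open, 85 to 115 mm at the start, smaller = closing (moves along the gauge's -y). Stiff slide: about 6 N, stays where it is left.
- jaw_face (a point): Centre of the jaw's flat face, 30 mm wide, from 31 to 60 mm above the table (this point at 43 mm), looking along the gauge's -y; axes parallel to the gauge's.
- jaw_grip (a point): Grip point of the black upright thumb fin on the jaw, 36 mm behind its face and 70 mm above the table. The fin is 12 mm thick (gauge's x), 28 mm long (gauge's y), top 83 mm above the table; the carriage below it is 44 mm wide with its top at 45 mm.
- varnish_mid (a point): Centre of the little amber bottle, 26 mm diameter, 62 mm tall, standing by the stand on its far side. Bystander.
- jar_mid (a point): Centre of the small jar, 44 mm diameter, 34 mm tall, standing beside the gauge on its far side. Bystander.
Mind the look-alikes: they are no part of the job. Leave any blue look-alike of the part that bears roll_mid alone. Leave any orange look-alike of the part that bears full_roll_mid alone.

How it is judged:
On the way, in this order (a step that is already met when the one before it is completed fails the run):
1. the part-used roll is lifted clear above its spindle, level (z of roll_mid in the frame of stand above 0.085 m and angle between roll_mid's own z axis and vertical below 0.35 rad), for 0.05 s.
2. the roll is put down flat on the gauge's bed between anvil and jaw, and let go (x of roll_mid in the frame of gauge between -0.012 and 0.012 m and z of roll_mid in the frame of gauge between 0.038 and 0.046 m and angle between roll_mid's own z axis and vertical below 0.12 rad and y of roll_mid in the frame of gauge above 0.01 m and y of roll_mid in the frame of jaw_face below -0.02 m and contact force between the fingers and roll below 0.1 N), for 0.2 s.
3. the jaw is closed on the roll until the anvil is pushed in 2 to 8 mm (x of roll_mid in the frame of gauge between -0.012 and 0.012 m and z of roll_mid in the frame of gauge between 0.038 and 0.046 m and angle between roll_mid's own z axis and vertical below 0.12 rad and value of joint anvil between 0.002 and 0.008 m and y of roll_mid in the frame of jaw_face above -0.0258 m and y of roll_mid in the frame of anvil_face below 0.0258 m), for 0.3 s.
At the end, for the whole second after the job is handed in: The part-used roll lies flat (within 7 degrees) and at rest on the gauge's bed, its centre within 12 mm of the middle of the bed's width, touching both anvil and jaw (within 2 mm); the anvil is pushed in 2 to 8 mm of its 10 mm; the full roll still sits down on its spindle's shoulder (all of step 3 and z of full_roll_mid in the frame of stand between 0.04 and 0.048 m and x of full_roll_mid in the frame of stand between -0.008 and 0.008 m and linear speed of roll below 0.01 m/s).
It fails at once if the full roll is pulled up or knocked (moved over 15 mm) (distance of full_roll_mid from where it was at the start of the episode above 0.015 m).
It fails at once if the little bottle or the jar is shifted by more than 30 mm (distance of any of varnish_mid, jar_mid from where it was at the start of the episode above 0.03 m).
It also fails if it takes over 56 s, if anything falls off the work surface, if the arm or the gripper's body presses on something with over 40 N, if the wrist force passes 120 N, or if a joint passes its speed limit or range.

### The arm

A 7-joint arm with a two-finger parallel gripper is mounted at the origin on the work surface. World frame = base frame: x ahead of the robot, y to its left, z up, the work surface at z = 0. Lengths are in m, angles in rad, forces in N, time in s.
With the tool pointing down it reaches from about 0.425 to 0.925 m from the base axis. Payload 6.8 kg.
Tool frame: the origin (TCP) lies at the very end of the fingers, on their centre line; the grasp point (between the pads) lies 19 mm behind it (hold_point_z is the distance from the TCP to the grasp point, in m); z points along the fingers, y is the direction in which the jaws open and shut (so a half turn about z gives the same grasp; the last joint's range is limited). The gripper opens to 85 mm and grips with 20 to 120 N. Pads are 22 mm wide; open, the fingers measure 114 mm over their backs; the gripper's body (76 mm by 85 mm) begins 54 mm behind the grasp point. The pads swing forward as they close: fully open they stand 13 mm farther back than shut.
Start: joints at [1.059, 0.477, 0.022, 1.555, -0.011, 1.109, -0.083], TCP at [0.265, -0.621, 0.193] pointing down, gripper open.
Joint ranges: [-2.96, 2.96], [-0.34, 2.1], [-1.41, 1.46], [0.24, 2.44], [-1.37, 4.51], [0.17, 1.92], [-2.96, 2.96]. Speed limits (rad/s): [2.39, 2.39, 3.14, 3.14, 3.14, 3.14, 3.14].

### API

Orientations are given as a unit quaternion [w, x, y, z].
In Python, from station import get_obs, read_camera, calibration, hand_in, regions_of, hold_point_z gives the robot as it stands.
- The arm moves only by the tool send_rows, never from a script. Its argument "motion" is text: rows parted by semicolons, each of 7 numbers parted by spaces: the shift along the world's x, y, z in cm, then the turn, a rotation vector about the world's x, y, z in degrees, then the closure, from 0 (fully open) to 1 (shut). In form: dx dy dz rx ry rz fingers; .... A call has 1 to 20 rows; each row shifts and turns the pose as measured when the row begins; what a row does not reach is not made up. A row lasts 1/12 s, in which the tool goes at most 41.7 mm and 7.16 degrees, less where a joint would pass 70% of its speed; a pose out of reach is approached as far as the arm can. A call is refused whole if a number of a shift passes 4.17 or a number of a turn 7.16, either way. A call with a gripper value outside its range is refused whole. The fingers move at their own pace and stop on an object; "newtons" is the grip in N (left out, the last holds). Time passes only in rows, so rows that do not move let the fingers close. It gives the time, the measured TCP pose, the force and the opening at its end, in the units of the state.
- get_obs(): the state, without advancing time (a new reading comes with each control period).
- read_camera(name): name is "side" or "top"; returns the picture (480x640x3 uint8, red, green, blue); there is no depth.
- calibration(name): a dict with "mtx" (3x3 intrinsics, pixels), "k1" (the pictures are not rectified: a ray, as slopes to the right and down, at radius r is drawn at 1 + k1 r^2 times it, then the intrinsics apply), "R" (3x3) and "t" (3): a world point X has camera coordinates R X + t. Camera axes: x right, y down, z forward; pixel columns grow to the right and rows downward; lengths in m; the calibration is good to about 2 mm. A picture is of the moment at which its call begins. calibration takes no time and is no camera call.
- hand_in(): hands the job in, once; it reports no verdict.
Trained networks look in the newest picture that a camera, given by its name, has taken for a name from the list of things; names that differ only in an ending like _2 or _b are one class to them, and where a whole thing is asked for, a point or a joint stands for the part that bears it (a point fixed in the world has none). Each returns a list of dicts, best first, with "conf" (0 to 1); they miss things now and then, are a little off and sometimes report something else, mostly with a low value. They report only what shows in the picture. A call takes as long as a camera call. They do not tell look-alikes from the thing itself.
- regions_of(thing, camera): "region" (480x640 bool, what is visible of it) and "point" ([column, row] in pixels, amid what is visible of it).
The state is a dict: "t": time; "q": joint angles; "joint_vel": joint speeds; "joint_torque": joint torques, N m; "eef_pos": TCP position; "tool_rot": TCP orientation; "contact_force": force on the tool from outside, world axes, zero at the start; "torque": the same for the moment, N m; "gripper_width": opening from 0.0 (shut) to 1.0 (fully open).
Only numpy, scipy, OpenCV 4.12 (cv2) and the standard library are available. Lean on these libraries where they do the work, as an engineer would, in place of code of your own. Each camera call takes 0.05 s, during which the arm holds its last target.

## Working session

There is one attempt and no reset: what is moved stays moved. The work goes in short steps, Python scripts to look and compute and a tool call to move; the robot and the scene stay as the last step left them, time stands still between calls to the robot, and variables do not carry over. Pictures are saved under pics/ and viewed, and the job is handed in when it is done.

Besides the shell and the picture viewer there is one more tool, called after ">>>" by a JSON object that holds its "api" and its "payload". send_rows: Moves the arm, as the interface text tells. Its arguments: {"type":"object","properties":{"motion":{"type":"string"},"newtons":{"type":"number"}},"required":["motion"]}

```bash
mkdir -p pics; ls
python3 - <<'E'
from station import *
import cv2
o=get_obs();print(o)
for c in("side","top"):
    im=read_camera(c);cv2.imwrite(f"pics/{c}0.png",im[:,:,::-1]);print(c,calibration(c))
print(hold_point_z)
E
```

```text
pics
{'t': 0.0, 'q': array([ 1.05891983,  0.47779327,  0.02232522,  1.55645969, -0.01152313,
        1.10926263, -0.0831072 ]), 'joint_vel': array([-0.00045394, -0.00063815,  0.00015459, -0.00205453,  0.00023059,
       -0.00012206,  0.00036185]), 'joint_torque': array([ 1.42994545e-04, -5.96449935e+01,  1.60781354e+00, -2.81195623e+01,
        1.23984597e-02,  9.38496203e-03,  2.07923637e-05]), 'eef_pos': array([ 0.26494343, -0.6201175 ,  0.19152657]), 'tool_rot': array([-8.67309295e-04,  9.79687605e-01,  2.00527778e-01, -2.31559410e-04]), 'contact_force': array([-0.01773097, -0.27137089,  0.93639608]), 'torque': array([-0.01441894, -0.01325518,  0.00058414]), 'gripper_width': 0.999179258257853}
side {'mtx': array([[604.03013911,   0.        , 330.53289112],
       [  0.        , 604.03013911, 242.73402622],
       [  0.        ,   0.        ,   1.        ]]), 'k1': -0.007639981158198253, 'R': array([[-0.70527137, -0.70892437,  0.00430626],
       [-0.46479807,  0.45779939, -0.75788025],
       [ 0.53530837, -0.53651278, -0.65237948]]), 't': array([0.40780937, 0.30735026, 0.86017354])}
top {'mtx': array([[463.45931398,   0.        , 320.40299682],
       [  0.        , 463.45931398, 239.38699939],
       [  0.        ,   0.        ,   1.        ]]), 'k1': 0.01249305801109891, 'R': array([[-0.12991403, -0.9915229 ,  0.00216413],
       [-0.96335624,  0.12570634, -0.23694444],
       [ 0.23466379, -0.03286724, -0.97152079]]), 't': array([0.10028579, 0.56660367, 0.78998229])}
0.0187
```

View pics/side0.png

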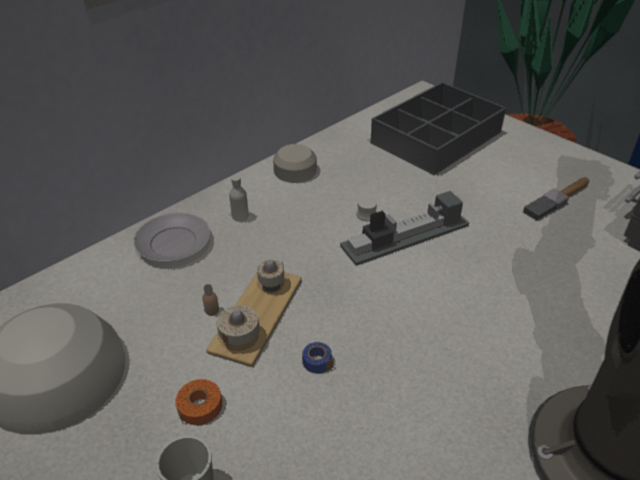

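View pics/top0.png

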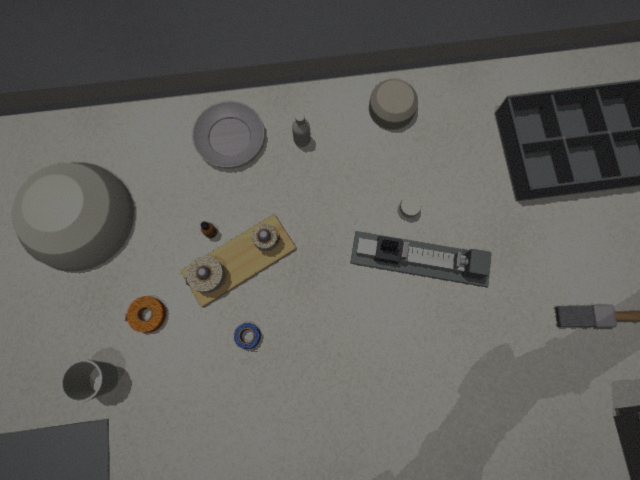

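Candidates for the part-used roll in the top picture are the tan small roll on the spindle (265,237), the full roll on the spindle (207,274), the blue look-alike on the table (247,336) and the orange one (146,314). By the description I choose (265,237), which is (271,272) in the side picture. The gauge has its fin at (388,250), anvil head at (478,263) and jar at (410,208). The bottle is at (208,229).

```bash
cat > h.py <<'E'
from station import *
import numpy as np, cv2
from scipy.optimize import least_squares
C={c:calibration(c) for c in("side","top")}
def proj(c,X):
    k=C[c];P=np.atleast_2d(X)@k["R"].T+k["t"];s=P[:,:2]/P[:,2:]
    s=s*(1+k["k1"]*(s**2).sum(1,keepdims=True))
    return s*[k["mtx"][0,0],k["mtx"][1,1]]+k["mtx"][:2,2]
def ray(c,p):
    k=C[c];d=(np.array(p,float)-k["mtx"][:2,2])/[k["mtx"][0,0],k["mtx"][1,1]];s=d.copy()
    for _ in range(9): s=d/(1+k["k1"]*(s@s))
    return -k["R"].T@k["t"], k["R"].T@np.array([s[0],s[1],1])
def atz(c,p,z):
    o,d=ray(c,p);return o+d*(z-o[2])/d[2]
def crop(c,im,u,v,r,n,pts=()):
    x0,y0=int(u-r),int(v-r*.75);x0=max(x0,0);y0=max(y0,0)
    s=im[y0:y0+int(1.5*r),x0:x0+2*r,::-1];f=800/(2*r)
    s=cv2.resize(s,None,fx=f,fy=f,interpolation=cv2.INTER_CUBIC).copy()
    s=np.clip(s.astype(float)*1.5,0,255).astype(np.uint8)
    for p in pts:
        q=((np.array(p)+.5-[x0,y0])*f).astype(int);cv2.circle(s,tuple(int(a) for a in q),2,(0,0,255),-1)
    cv2.imwrite(n,s[:600])
E
python3 - <<'E'
from h import *
ims={}
D={}
for c in("side","top"):
    ims[c]=read_camera(c)
    for n in("stand","roll_mid","full_roll_mid","gauge","jaw","anvil","jaw_grip","varnish_mid","jar_mid"):
        L=regions_of(n,c)
        for i,d in enumerate(L[:4]):
            D[f"{c}_{n}_{i}"]=d["region"]
            m=cv2.moments(d["region"].astype(np.uint8),True)
            print(c,n,round(d["conf"],2),np.round(d["point"],1),d["region"].sum(),"cen",round(m["m10"]/m["m00"],1),round(m["m01"]/m["m00"],1))
np.savez("reg.npz",side=ims["side"],top=ims["top"],**D)
crop("side",ims["side"],270,290,80,"pics/s_st.png");crop("top",ims["top"],240,260,80,"pics/t_st.png")
crop("side",ims["side"],405,225,80,"pics/s_g.png");crop("top",ims["top"],420,255,80,"pics/t_g.png")
E
```

```text
side stand 0.88 [258.6 310.7] 3432 cen 257.5 316.2
side roll_mid 0.9 [318.7 356.5] 844 cen 316.7 357.0
side roll_mid 0.76 [271.1 275.7] 509 cen 270.4 274.4
side full_roll_mid 0.69 [198.3 404.1] 1718 cen 198.4 401.7
side full_roll_mid 0.61 [240.7 328.2] 1279 cen 237.4 325.2
side gauge 0.86 [403.  229.6] 3968 cen 404.9 229.5
side jaw 0.97 [383.1 229.1] 835 cen 380.7 229.2
side anvil 0.56 [432.6 205.5] 153 cen 433.5 209.7
side jaw_grip 0.7 [378.2 227.6] 863 cen 379.9 228.9
side varnish_mid 0.64 [209.2 299.1] 377 cen 209.9 300.2
side varnish_mid 0.45 [379.4 226.6] 862 cen 379.8 228.9
side jar_mid 0.57 [368.  207.5] 397 cen 366.5 207.9
top stand 0.97 [244.7 261.3] 3260 cen 243.9 258.9
top roll_mid 0.85 [238.4 333.3] 521 cen 246.3 335.6
top roll_mid 0.58 [264.8 239.8] 470 cen 264.7 237.5
top roll_mid 0.22 [457.6 260.9] 124 cen 458.4 260.1
top full_roll_mid 0.89 [143.6 313.4] 1122 cen 146.1 314.2
top full_roll_mid 0.88 [208.8 276.3] 1058 cen 204.7 274.4
top gauge 0.7 [420.7 257.9] 4627 cen 421.6 258.7
top jaw 0.67 [391.2 245.8] 742 cen 390.6 250.0
top anvil 0.65 [457.5 263.1] 165 cen 458.7 260.4
top varnish_mid 0.75 [208.3 229.4] 202 cen 208.7 229.8
top jar_mid 0.87 [409.1 209. ] 442 cen 408.9 208.4
```

View pics/s_st.png

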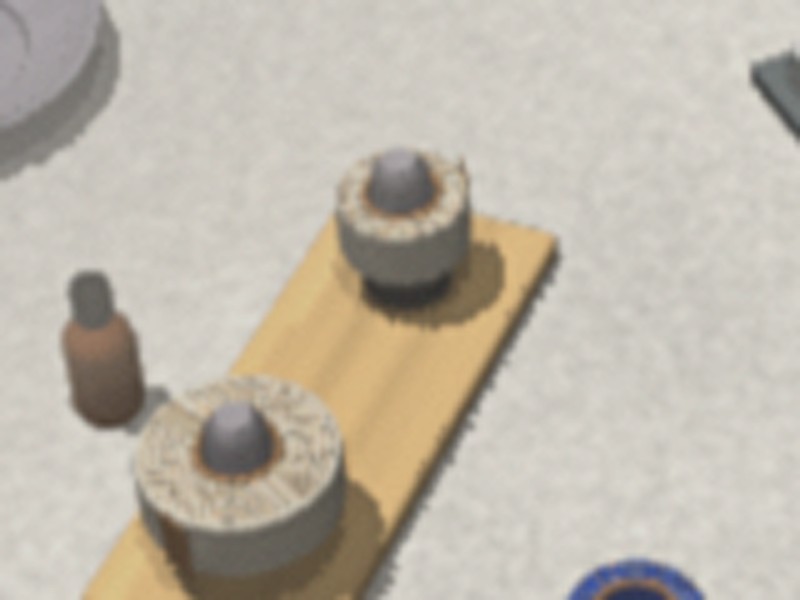

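View pics/t_st.png

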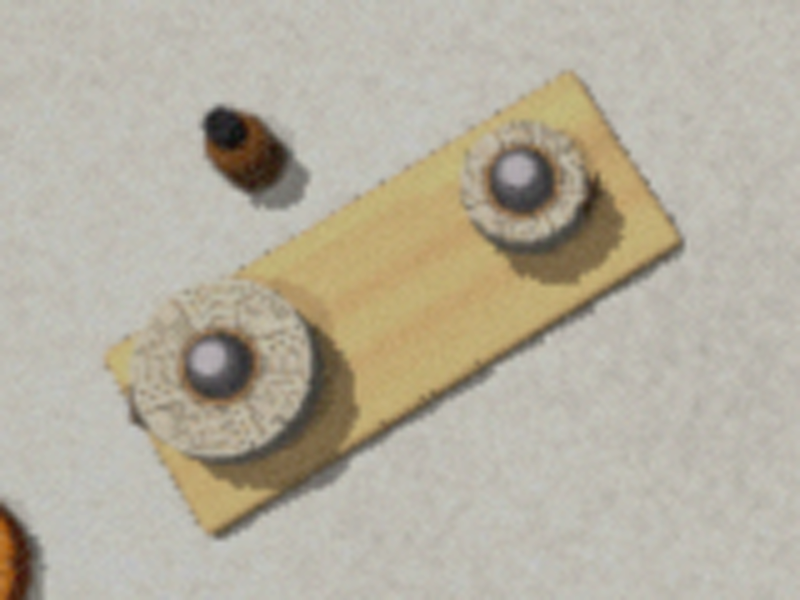

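View pics/s_g.png

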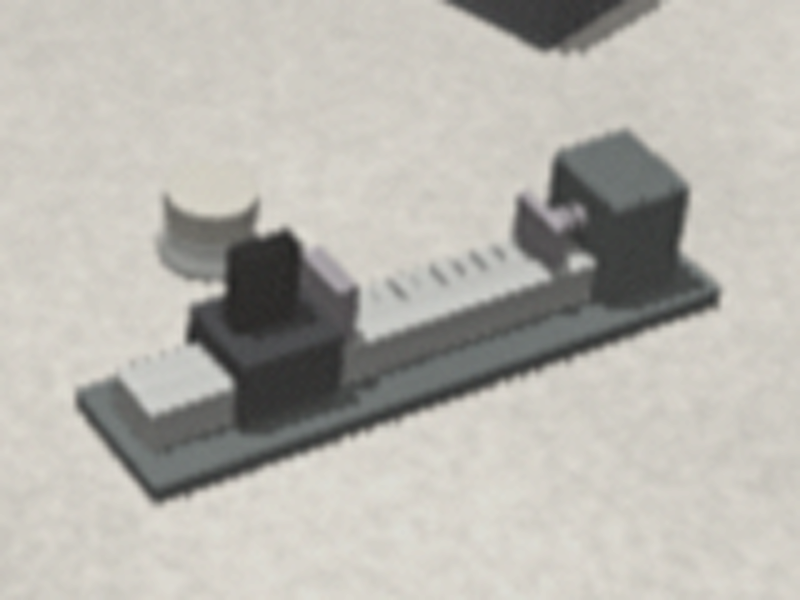

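View pics/t_g.png

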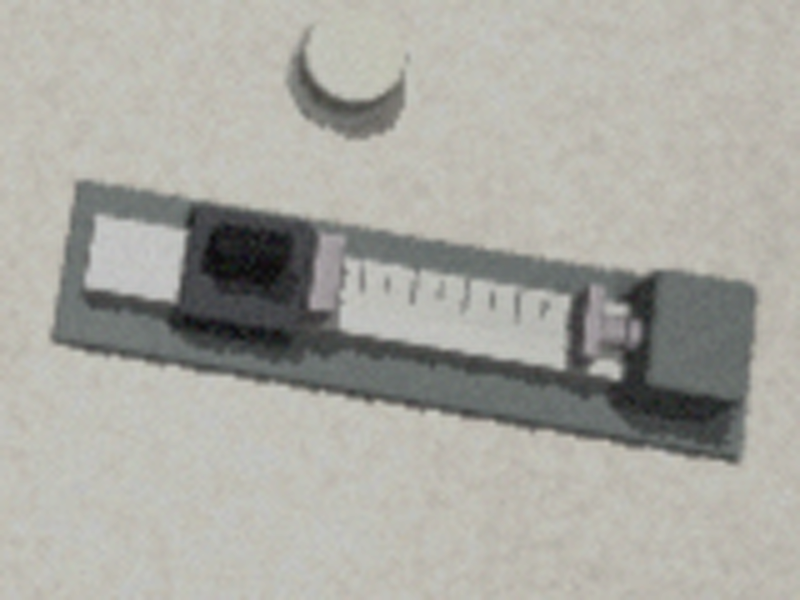

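```bash
cat > fit.py <<'E'
from h import *
def P(o,c): return np.array(o)+np.array(c)/5-.5
S=(190,230);T=(160,200);GS=(325,165);GT=(340,195)
# entries: camera, pixel, local xyz candidates
def solve(obs,x0,extra=0):
    def f(p,full=False):
        c,s=np.cos(p[2]),np.sin(p[2]);r=[]
        for cam,px,L in obs:
            l=np.array(L(p) if callable(L) else L,float)
            X=[p[0]+c*l[0]-s*l[1],p[1]+s*l[0]+c*l[1],l[2]]
            r.append(proj(cam,X)[0]-px)
        return np.array(r) if full else np.ravel(r)
    R=least_squares(f,x0,loss="soft_l1",f_scale=1);return R.x,f(R.x,True)
# stand
for sgn in(1,-1):
  # sgn: small roll at local y = -65*sgn
  pass
# small roll side = y -65 in local with small at right of image => local +y to image left ~ world +y
st=[("top",P(T,(570,70)),(.0425,-.1075,.012)),("top",P(T,(683,240)),(-.0425,-.1075,.012)),
 ("top",P(T,(215,533)),(-.0425,.1075,.012)),("top",P(T,(107,352)),(.0425,.1075,.012)),
 ("top",P(T,(526,182)),(0,-.065,.056)),("top",P(T,(222,369)),(0,.065,.056)),
 ("side",P(S,(403,195)),(0,-.065,.056)),("side",P(S,(240,455)),(0,.065,.056)),
 ("side",P(S,(555,236)),(-.0425,-.1075,.012))]
print("top pts");print(np.round([atz(c,p,.056 if L[2]>.05 else .012) for c,p,L in st],4))
x,r=solve(st,[.6,.2,-.4]);print("stand",x,np.round(r,1).tolist())
c,s=np.cos(x[2]),np.sin(x[2])
print("small",x[0]+s*.065,x[1]-c*.065,"full",x[0]-s*.065,x[1]+c*.065)
g=[("top",P(GT,(80,182)),(.033,.193,.010)),("top",P(GT,(54,340)),(-.033,.193,.010)),("top",P(GT,(742,455)),(-.033,-.077,.010)),
 ("side",P(GS,(80,393)),(.033,.193,.01)),("side",P(GS,(157,488)),(-.033,.193,.010)),("side",P(GS,(718,290)),(-.033,-.077,.01)),
 ("top",P(GT,(755,286)),(.023,-.060,.062)),("top",P(GT,(752,400)),(-.023,-.060,.062)),("top",P(GT,(648,390)),(-.023,-.022,.062)),
 ("side",P(GS,(628,130)),(.023,-.060,.062)),("side",P(GS,(687,187)),(-.023,-.060,.062)),("side",P(GS,(608,212)),(-.023,-.022,.062)),
 ("top",P(GT,(250,247)),lambda p:(0,p[3]+.036,.083)),
 ("side",P(GS,(265,240)),lambda p:(0,p[3]+.036,.083)),
 ("top",P(GT,(335,316)),lambda p:(-.015,p[3],.060)),
 ("side",P(GS,(355,288)),lambda p:(-.015,p[3],.060)),
]
x,r=solve(g,[.6,-.15,.1,.1]);print("gauge",x,np.round(r,1).tolist())
E
python3 fit.py
```

```text
top pts
[[0.6534 0.1103 0.012 ]
 [0.5782 0.0736 0.012 ]
 [0.4877 0.2639 0.012 ]
 [0.5629 0.3005 0.012 ]
 [0.598  0.1286 0.056 ]
 [0.5417 0.2468 0.056 ]
 [0.5999 0.1305 0.056 ]
 [0.543  0.2486 0.056 ]
 [0.5809 0.0762 0.012 ]]
stand [0.57090193 0.18841849 0.4462706 ] [[0.1, -1.1], [0.2, -0.4], [-1.6, 1.0], [-1.7, 0.3], [-0.7, -0.4], [-0.2, -0.6], [0.6, 0.0], [0.8, -0.4], [1.9, -0.3]]
small 0.5989562160018949 0.12978439667384706 full 0.5428476454200581 0.24705258633866212
gauge [ 0.51004111 -0.22095059 -0.29885957  0.0937001 ] [[-0.7, -0.6], [-0.6, -0.0], [0.0, 0.1], [-0.6, -0.1], [0.4, 0.9], [1.6, -0.3], [0.7, -1.2], [-0.8, 0.2], [-0.8, -1.2], [0.1, -0.6], [2.0, -0.1], [2.4, 0.1], [0.0, -0.9], [0.4, 1.5], [-0.6, -0.9], [1.7, 0.2]]
```

>>> {"api": "send_rows", "payload": {"motion": "1.7 3.7 0 0 0 2.5 0;1.7 3.7 0 0 0 2.5 0;1.7 3.7 0 0 0 2.5 0;1.7 3.7 0 0 0 2.5 0;1.7 3.7 0 0 0 2.5 0;1.7 3.7 0 0 0 2.5 0;1.7 3.7 0 0 0 2.5 0;1.7 3.7 0 0 0 2.5 0;1.7 3.7 0 0 0 2.5 0;1.7 3.7 0 0 0 2.5 0;1.7 3.7 0 0 0 2.5 0;1.7 3.7 0 0 0 2.5 0;1.7 3.7 0 0 0 2.5 0;1.7 3.7 0 0 0 2.5 0;1.7 3.7 0 0 0 2.5 0;1.7 3.7 0 0 0 2.5 0;1.7 3.7 0 0 0 2.5 0;1.7 3.7 0 0 0 2.5 0", "newtons": 30}}

```text
t: 2.6
eef_pos: [0.5667, 0.0548, 0.1966]
tool_rot: [0.008, 0.824, 0.567, 0.002]
contact_force: [0.4, -1.0, -0.1]
gripper_width: 1.006
```

```bash
cat > st.py <<'E'
from h import *
from scipy.spatial.transform import Rotation as Ro
import sys
def state(tgt=None,ang=None):
    o=get_obs();q=o["tool_rot"];R=Ro.from_quat([q[1],q[2],q[3],q[0]]).as_matrix()
    print("t",round(o["t"],2),"tcp",np.round(o["eef_pos"],4),"yang",round(np.degrees(np.arctan2(R[1,1],R[0,1])),2),"z",np.round(R[:,2],3),"F",np.round(o["contact_force"],1),"w",round(o["gripper_width"],3),"q",np.round(o["q"],2))
    if tgt is not None:
        print("d cm",np.round((np.array(tgt)-o["eef_pos"])*100,2))
        v=np.degrees(Ro.from_matrix(np.column_stack([[-np.sin(-np.radians(17.1))*-1*-1,0,0]]*3) if 0 else R).as_rotvec())
        a=np.radians(-17.1);Y=np.array([np.cos(a),np.sin(a),0]);Z=np.array([0,0,-1.]);X=np.cross(Y,Z)
        print("rot deg",np.round(np.degrees(Ro.from_matrix(np.column_stack([X,Y,Z])@R.T).as_rotvec()),2))
if __name__=="__main__": state([float(a) for a in sys.argv[1:4]])
E
python3 st.py 0.599 0.130 0.12
python3 -c "
from h import *
print('bottle',atz('top',(209,231.5),.02),'jar',atz('top',(410,208),.034))"
```

```text
t 2.6 tcp [0.5667 0.0548 0.1966] yang -20.96 z [ 0.013 -0.011 -1.   ] F [ 0.4 -1.  -0.1] w 1.006 q [ 0.17  0.33 -0.47  1.79  0.19  1.05 -0.74]
d cm [ 3.23  7.52 -7.66]
rot deg [0.61 0.75 3.86]
bottle [0.6305219  0.23918031 0.02      ] jar [ 0.62307263 -0.15743102  0.034     ]
```

>>> {"api": "send_rows", "payload": {"motion": "0.8 1.9 0 0.15 0.2 1 0;0.8 1.9 0 0.15 0.2 1 0;0.8 1.9 -1 0.15 0.2 1 0;0.8 1.8 -2 0.15 0.15 0.9 0;0 0 -2 0 0 0 0;0 0 -2 0 0 0 0;0 0 0 0 0 0 0;0 0 0 0 0 0 0"}}

```text
t: 3.27
eef_pos: [0.6037, 0.1498, 0.1269]
tool_rot: [-0.002, 0.798, 0.603, 0.006]
contact_force: [0.7, -1.0, 0.5]
gripper_width: 1.005
```

```bash
python3 st.py 0.599 0.130 0.027
python3 - <<'E'
from h import *
o=get_obs()
a,b=read_camera("top"),read_camera("side")
crop("top",a,255,240,80,"pics/t1.png",[proj("top",o["eef_pos"])[0]]);crop("side",b,270,270,80,"pics/s1.png",[proj("side",o["eef_pos"])[0]])
E
```

```text
t 3.27 tcp [0.6037 0.1498 0.1269] yang -15.82 z [ 0.007  0.01  -1.   ] F [ 0.7 -1.   0.5] w 1.005 q [ 0.02  0.5  -0.49  1.73  0.27  0.97 -0.84]
d cm [-0.47 -1.98 -9.99]
rot deg [-0.57  0.39 -1.28]
```

View pics.

>>> {"api": "send_rows", "payload": {"motion": "-0.3 -1 0 -0.3 0.2 -0.6 0;-0.2 -1 0 -0.3 0.2 -0.6 0;0 0 0 0 0 0 0;0 0 0 0 0 0 0;0 0 0 0 0 0 0"}}

```text
t: 3.78
eef_pos: [0.6011, 0.1247, 0.1327]
tool_rot: [0.003, 0.806, 0.592, 0.002]
contact_force: [-0.4, 0.1, 0.1]
gripper_width: 1.003
```

```bash
python3 st.py 0.599 0.130 0.027
python3 - <<'E'
from h import *
o=get_obs()
a,b=read_camera("top"),read_camera("side")
crop("top",a,255,240,80,"pics/t1.png",[proj("top",o["eef_pos"])[0]]);crop("side",b,270,270,80,"pics/s1.png",[proj("side",o["eef_pos"])[0]])
E
```

```text
t 3.78 tcp [0.6011 0.1247 0.1327] yang -17.45 z [ 0.007 -0.002 -1.   ] F [-0.4  0.1  0.1] w 1.003 q [ 0.05  0.48 -0.48  1.75  0.26  0.98 -0.83]
d cm [ -0.21   0.53 -10.57]
rot deg [0.12 0.42 0.35]
```

View pics/t1.png

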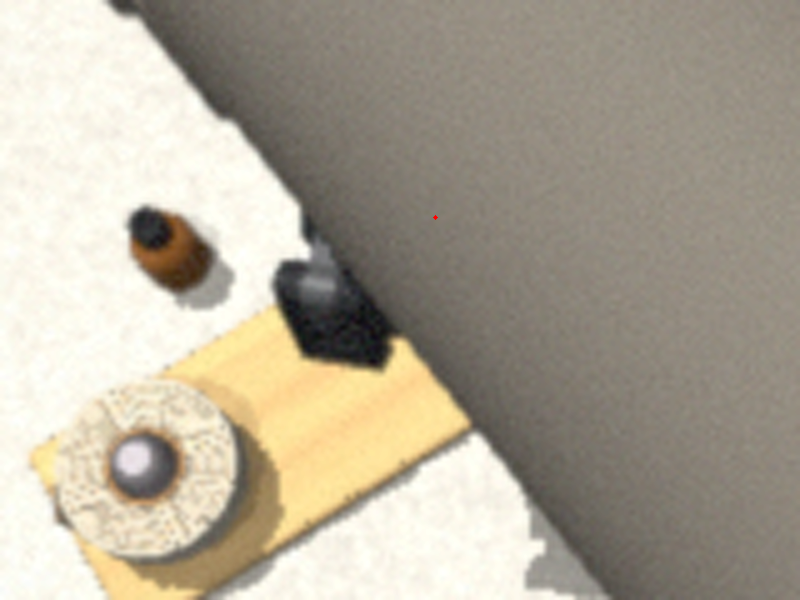

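View pics/s1.png

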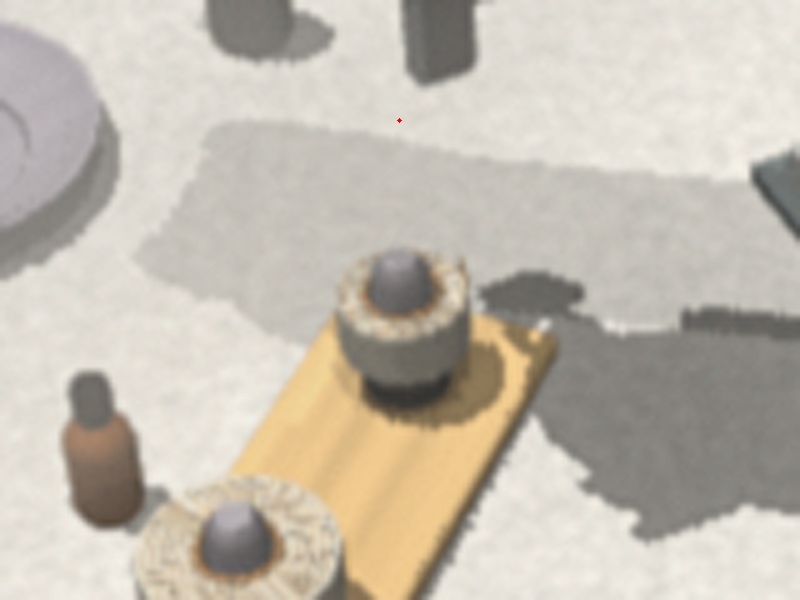

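```bash
python3 st.py 0.599 0.130 0.027
python3 - <<'E'
from h import *
from scipy.spatial.transform import Rotation as Ro
o=get_obs();q=o["tool_rot"];R=Ro.from_quat([q[1],q[2],q[3],q[0]]).as_matrix()
pts=[]
for s in(-1,1):
  for w in(.0425,.057):
    for x in(-.011,.011): pts.append(o["eef_pos"]+R@[x,s*w,-.013])
a=read_camera("side");crop("side",a,270,250,80,"pics/s2.png",list(proj("side",np.array(pts)))+[proj("side",o["eef_pos"])[0]])
a=read_camera("top");crop("top",a,255,240,80,"pics/t2.png",list(proj("top",np.array(pts)))+[proj("top",o["eef_pos"])[0]])
E
```

```text
t 3.88 tcp [0.601  0.1254 0.1325] yang -17.4 z [ 0.007 -0.002 -1.   ] F [-0.1 -0.3 -0.3] w 0.999 q [ 0.05  0.48 -0.48  1.75  0.26  0.98 -0.83]
d cm [ -0.2    0.46 -10.55]
rot deg [0.1  0.41 0.3 ]
```

View pics/s2.png

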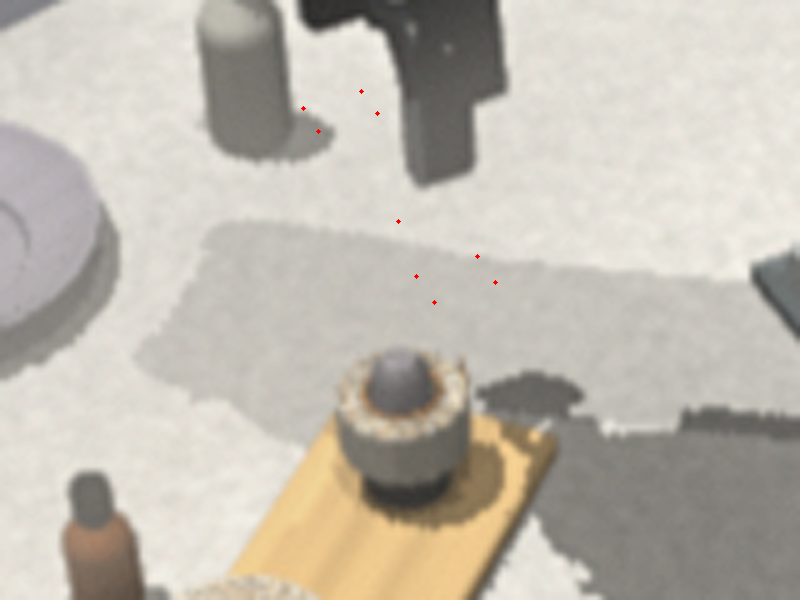

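View pics/t2.png

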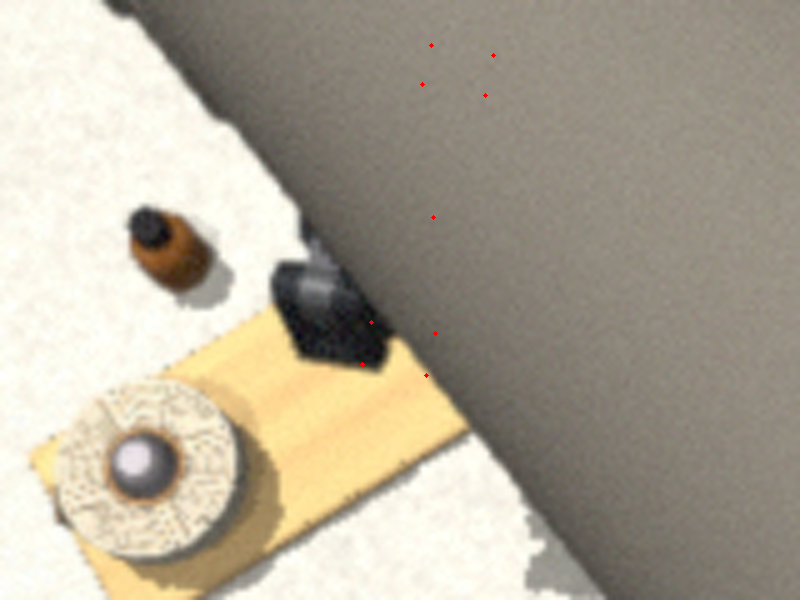

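```bash
python3 - <<'E'
from h import *
Y=np.array([.955,-.297,0]);T=np.array([.601,.1254,.1325])
for nm,px in(("bl",(190+418/5-.5,190+187/5-.5)),("br",(190+472/5-.5,190+170/5-.5)),("l",(190+406/5-.5,190+158/5-.5))):
    for z in(.13,.1455,.16,.175,.19): 
        X=atz("side",px,z)-T; print(nm,z,np.round([X@Y,X@[.297,.955,0]],4))
# pads in image: project near finger with different z
for z in (.1455,.17): print(proj("side",[T*[1,1,0]-.0425*Y+[0,0,z],T*[1,1,0]-.057*Y+[0,0,z]]))
E
python3 - <<'E'
import sys; sys.path.insert(0,'.')
from h import *
a=read_camera("side"); crop("side",a,300,170,160,"pics/s3.png")
E
```

```text
bl 0.13 [ 0.0172 -0.0145]
bl 0.1455 [-0.0006 -0.0077]
bl 0.16 [-0.0174 -0.0014]
bl 0.175 [-0.0347  0.0052]
bl 0.19 [-0.052   0.0117]
br 0.13 [ 0.0172 -0.035 ]
br 0.1455 [-0.0007 -0.0277]
br 0.16 [-0.0174 -0.0209]
br 0.175 [-0.0347 -0.0139]
br 0.19 [-0.052  -0.0069]
l 0.13 [ 0.0339 -0.0172]
l 0.1455 [ 0.0157 -0.0103]
l 0.16 [-0.0014 -0.0039]
l 0.175 [-0.0191  0.0027]
l 0.19 [-0.0368  0.0093]
[[278.94768331 242.60402096]
 [282.5676391  247.77692023]]
[[278.16780482 231.1018281 ]
 [281.8396832  236.24440436]]
```

View pics/s3.png

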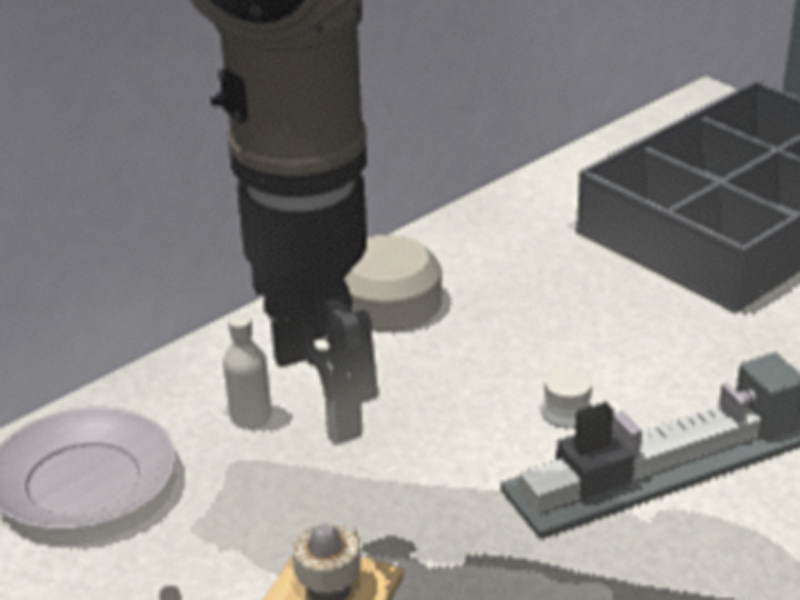

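>>> {"api": "send_rows", "payload": {"motion": "-0.2 0.4 0 0 0 0 1;0 0 0 0 0 0 1;0 0 0 0 0 0 1;0 0 0 0 0 0 1;0 0 0 0 0 0 1;0 0 0 0 0 0 1;0 0 0 0 0 0 1;0 0 0 0 0 0 1"}}

```text
t: 4.7
eef_pos: [0.5979, 0.1318, 0.1315]
tool_rot: [0.002, 0.805, 0.593, 0.002]
contact_force: [0.2, 0.5, 0.5]
gripper_width: 0.001
```

```bash
python3 st.py 0.599 0.130 0.027
python3 - <<'E'
from h import *
o=get_obs()
a,b=read_camera("top"),read_camera("side")
p=[proj("side",o["eef_pos"]+[0,0,z])[0] for z in(0,.013,.03,.05)]
crop("side",b,280,220,80,"pics/s4.png",p)
p=[proj("top",o["eef_pos"]+[0,0,z])[0] for z in(0,.013,.03,.05)]
crop("top",a,270,230,80,"pics/t4.png",p)
E
```

```text
t 4.7 tcp [0.5979 0.1318 0.1315] yang -17.22 z [ 0.005 -0.001 -1.   ] F [0.2 0.5 0.5] w 0.001 q [ 0.04  0.48 -0.48  1.75  0.26  0.97 -0.84]
d cm [  0.11  -0.18 -10.45]
rot deg [0.06 0.29 0.12]
```

View pics/s4.png

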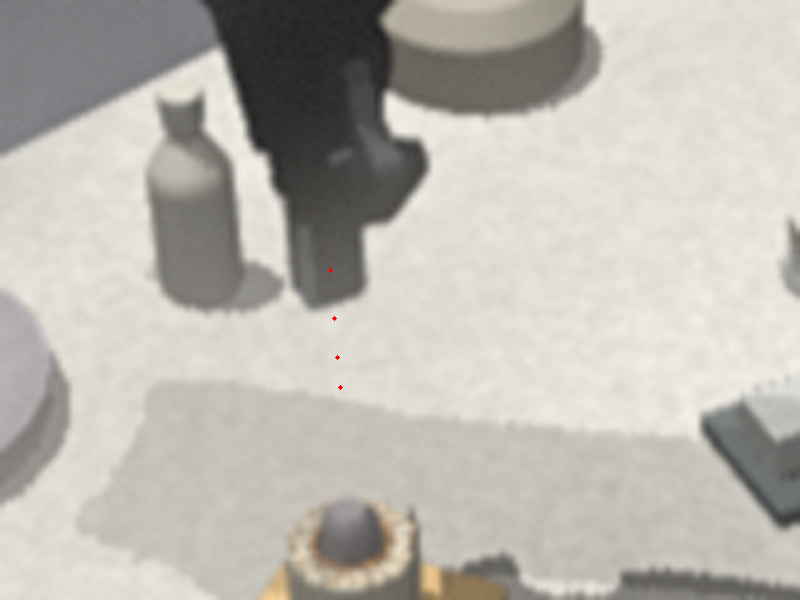

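View pics/t4.png

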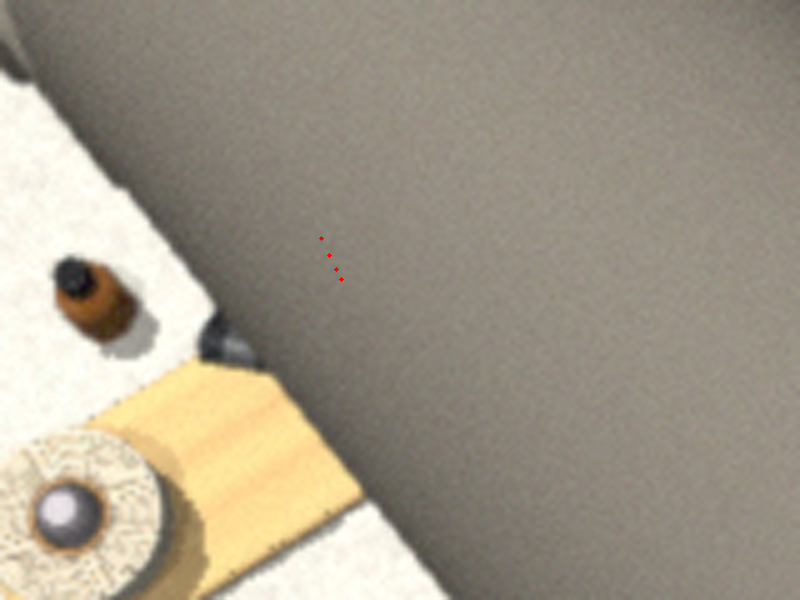

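Run:
```python
from h import *
def tri(a,b):
    (o1,d1),(o2,d2)=ray("side",a),ray("top",b)
    A=np.column_stack([d1,-d2]);s=np.linalg.lstsq(A,o2-o1,rcond=None)[0]
    p,q=o1+s[0]*d1,o2+s[1]*d2;return (p+q)/2,np.linalg.norm(p-q)
Y=np.array([.955,-.297,0]);X=np.array([.297,.955,0]);T=np.array([.598,.131,.1315])
S0=(200,160);T0=(190,170)
for a,b in(((405,180),(235,345)),((400,200),(235,360)),((375,215),(215,358)),((425,165),(262,365))):
    p,g=tri(np.array(S0)+np.array(a)/5-.5,np.array(T0)+np.array(b)/5-.5);d=p-T
    print(np.round(p,3),"gap",round(g,4),"relY",round(d@Y,3),"relX",round(d@X,3),"relz",round(d[2],3))
```

```text
[0.542 0.148 0.258] gap 0.0085 relY -0.058 relX 0.0 relz 0.126
[0.541 0.151 0.252] gap 0.0057 relY -0.061 relX 0.002 relz 0.12
[0.544 0.157 0.248] gap 0.0043 relY -0.06 relX 0.009 relz 0.116
[0.536 0.142 0.262] gap 0.0035 relY -0.062 relX -0.007 relz 0.13
```

>>> {"api": "send_rows", "payload": {"motion": "0.05 -0.1 0 0 0.2 0 0;0 0 0 0 0 0 0;0 0 0 0 0 0 0;0 0 0 0 0 0 0;0 0 0 0 0 0 0;0 0 -1.5 0 0 0 0;0 0 -1.5 0 0 0 0;0 0 -1.5 0 0 0 0;0 0 -1 0 0 0 0;0 0 0 0 0 0 0;0 0 0 0 0 0 0"}}

```text
t: 5.72
eef_pos: [0.5998, 0.1308, 0.0758]
tool_rot: [0.001, 0.805, 0.593, 0.002]
contact_force: [1.1, -1.2, 0.2]
gripper_width: 1.003
```

```bash
python3 st.py 0.599 0.130 0.027
python3 - <<'E'
from h import *
o=get_obs()
b=read_camera("side")
crop("side",b,275,255,80,"pics/s5.png",[proj("side",o["eef_pos"]+[0,0,z])[0] for z in(0,.013,.03,.05)])
E
```

```text
t 5.72 tcp [0.5998 0.1308 0.0758] yang -17.26 z [ 0.004 -0.    -1.   ] F [ 1.1 -1.2  0.2] w 1.003 q [ 0.02  0.55 -0.46  1.79  0.31  0.88 -0.87]
d cm [-0.08 -0.08 -4.88]
rot deg [0.02 0.25 0.16]
```

View pics/s5.png

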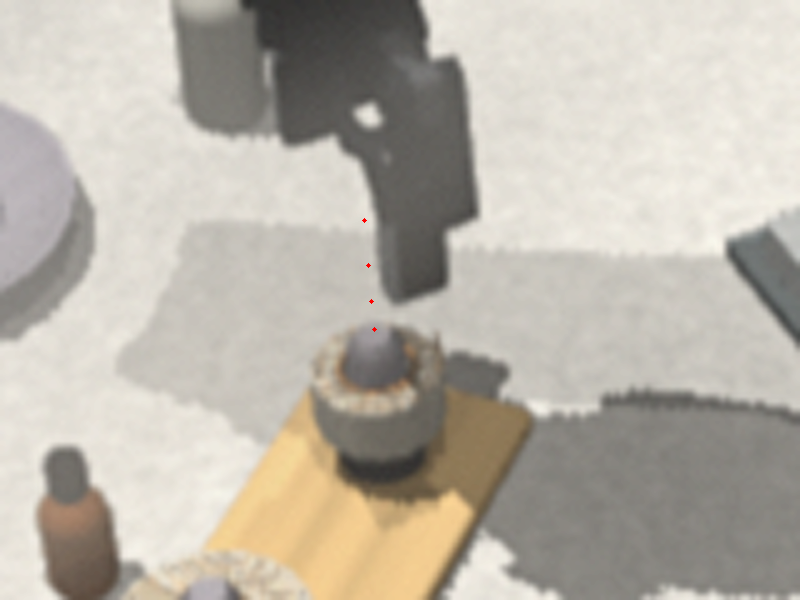

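>>> {"api": "send_rows", "payload": {"motion": "-0.05 -0.05 -1 0 0.2 0.1 0;0 0 -1 0 0 0 0;0 0 -1 0 0 0 0;0 0 -1 0 0 0 0;0 0 0 0 0 0 0;0 0 0 0 0 0 0;0 0 0 0 0 0 0"}}

```text
t: 6.35
eef_pos: [0.6003, 0.1305, 0.0332]
tool_rot: [0.001, 0.805, 0.594, 0.001]
contact_force: [-0.1, 0.3, -0.4]
gripper_width: 1.001
```

```bash
python3 st.py 0.599 0.130 0.027
python3 - <<'E'
from h import *
o=get_obs()
b=read_camera("side")
crop("side",b,275,255,80,"pics/s6.png",[proj("side",o["eef_pos"]+[0,0,z])[0] for z in(0,.013,.03,.05)])
E
```

```text
t 6.35 tcp [0.6003 0.1305 0.0332] yang -17.17 z [ 0.003  0.    -1.   ] F [-0.1  0.3 -0.4] w 1.001 q [ 0.01  0.6  -0.44  1.81  0.34  0.8  -0.9 ]
d cm [-0.13 -0.05 -0.62]
rot deg [-0.01  0.16  0.07]
```

View pics/s6.png

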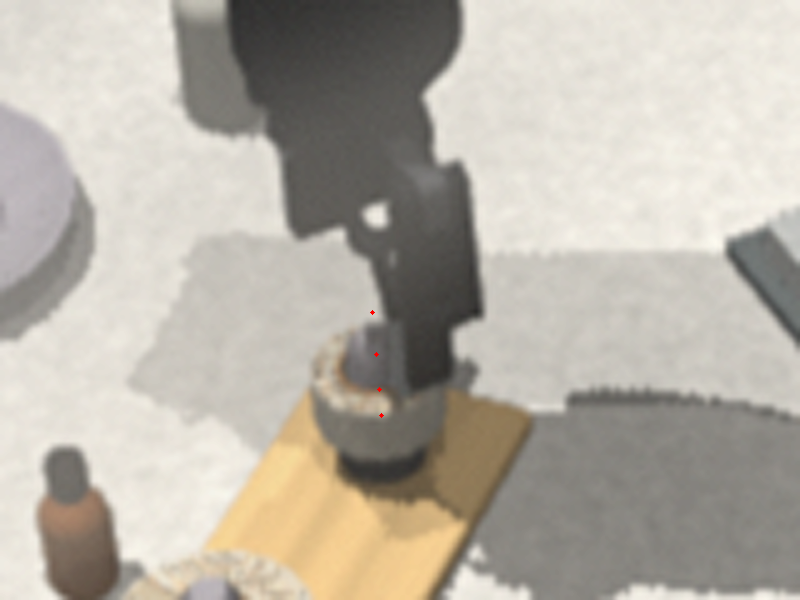

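>>> {"api": "send_rows", "payload": {"motion": "-0.1 -0.05 -1 0 0.15 0 0;0 0 -1 0 0 0 0;0 0 -0.8 0 0 0 0;0 0 0 0 0 0 0;0 0 0 0 0 0 0;0 0 0 0 0 0 0"}}

```text
t: 6.9
eef_pos: [0.5996, 0.1301, 0.0028]
tool_rot: [0.0, 0.805, 0.594, 0.001]
contact_force: [1.2, -0.2, 1.1]
gripper_width: 1.0
```

```bash
python3 st.py 0.599 0.130 -0.011
python3 - <<'E'
from h import *
o=get_obs()
b=read_camera("side")
crop("side",b,275,255,80,"pics/s7.png",[proj("side",o["eef_pos"]+[0,0,z])[0] for z in(0,.013,.03,.05)])
E
```

```text
t 6.9 tcp [0.5996 0.1301 0.0028] yang -17.17 z [ 0.001  0.    -1.   ] F [ 1.2 -0.2  1.1] w 1.0 q [-0.01  0.64 -0.42  1.82  0.36  0.75 -0.92]
d cm [-0.06 -0.01 -1.38]
rot deg [-0.03  0.07  0.07]
```

View pics/s7.png

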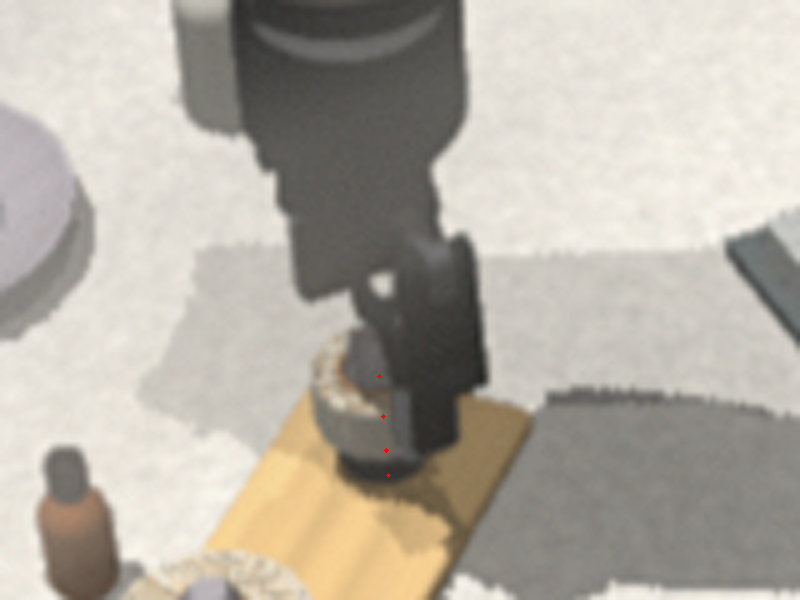

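Run:
```python
from h import *
Y=np.array([.955,-.297,0]);X=np.array([.297,.955,0]);T=np.array([.599,.130,0])
for px in ((420,455),(455,440),(405,392),(448,380)):
  for z in(.03,.04,.05,.06,.07):
    d=atz("side",(195+px[0]/5-.5,195+px[1]/5-.5),z)-T;print(px,z,np.round([d@Y,d@X],3))
```

```text
(420, 455) 0.03 [-0.021 -0.005]
(420, 455) 0.04 [-0.03  -0.001]
(420, 455) 0.05 [-0.04   0.003]
(420, 455) 0.06 [-0.049  0.006]
(420, 455) 0.07 [-0.059  0.01 ]
(455, 440) 0.03 [-0.02  -0.019]
(455, 440) 0.04 [-0.029 -0.015]
(455, 440) 0.05 [-0.039 -0.011]
(455, 440) 0.06 [-0.048 -0.007]
(455, 440) 0.07 [-0.058 -0.004]
(405, 392) 0.03 [ 0.012 -0.013]
(405, 392) 0.04 [ 0.002 -0.009]
(405, 392) 0.05 [-0.008 -0.005]
(405, 392) 0.06 [-0.018 -0.002]
(405, 392) 0.07 [-0.028  0.002]
(448, 380) 0.03 [ 0.01 -0.03]
(448, 380) 0.04 [ 0.    -0.026]
(448, 380) 0.05 [-0.01  -0.022]
(448, 380) 0.06 [-0.019 -0.018]
(448, 380) 0.07 [-0.029 -0.014]
```

>>> {"api": "send_rows", "payload": {"motion": "-0.05 0 -0.8 0 0.05 0 0;0 0 -0.8 0 0 0 0;0 0 -0.7 0 0 0 0;0 0 0 0 0 0 0;0 0 0 0 0 0 0;0 0 0 0 0 0 0"}}

```text
t: 7.45
eef_pos: [0.5996, 0.1303, -0.0221]
tool_rot: [0.0, 0.805, 0.594, 0.001]
contact_force: [-0.2, 0.3, 0.7]
gripper_width: 0.997
```

```bash
python3 st.py 0.599 0.130 -0.020
python3 - <<'E'
from h import *
b=read_camera("side")
crop("side",b,275,255,80,"pics/s8.png")
E
```

```text
t 7.45 tcp [ 0.5996  0.1303 -0.0221] yang -17.17 z [ 0.001  0.001 -1.   ] F [-0.2  0.3  0.7] w 0.997 q [-0.02  0.68 -0.4   1.83  0.39  0.71 -0.94]
d cm [-0.06 -0.03  0.21]
rot deg [-0.05  0.08  0.07]
```

View pics/s8.png

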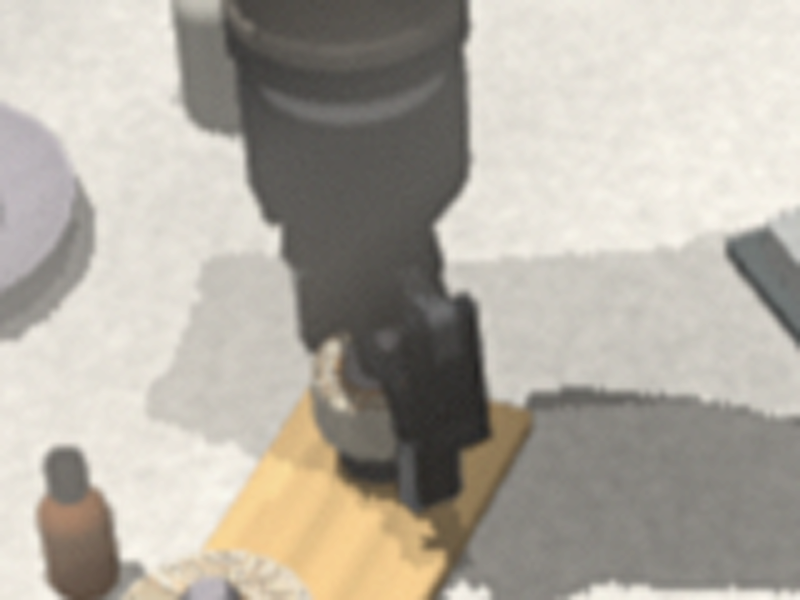

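>>> {"api": "send_rows", "payload": {"motion": "0 0 0 0 0 0 0.3;0 0 0 0 0 0 0.5;0 0 0 0 0 0 0.8;0 0 0 0 0 0 0.8;0 0 0 0 0 0 0.8;0 0 0 0 0 0 0.8;0 0 0 0 0 0 0.8;0 0 0 0 0 0 0.8", "newtons": 30}}

```text
t: 8.17
eef_pos: [0.6005, 0.1305, -0.0208]
tool_rot: [0.001, 0.805, 0.594, 0.002]
contact_force: [-0.6, 0.5, -1.3]
gripper_width: 0.56
```

```bash
python3 st.py 0.599 0.130 -0.020
python3 - <<'E'
from h import *
b=read_camera("side")
crop("side",b,275,255,80,"pics/s9.png")
E
```

```text
t 8.17 tcp [ 0.6005  0.1305 -0.0208] yang -17.18 z [ 0.004  0.001 -1.   ] F [-0.6  0.5 -1.3] w 0.56 q [-0.02  0.68 -0.4   1.83  0.38  0.71 -0.94]
d cm [-0.15 -0.05  0.08]
rot deg [-0.08  0.21  0.08]
```

View pics/s9.png

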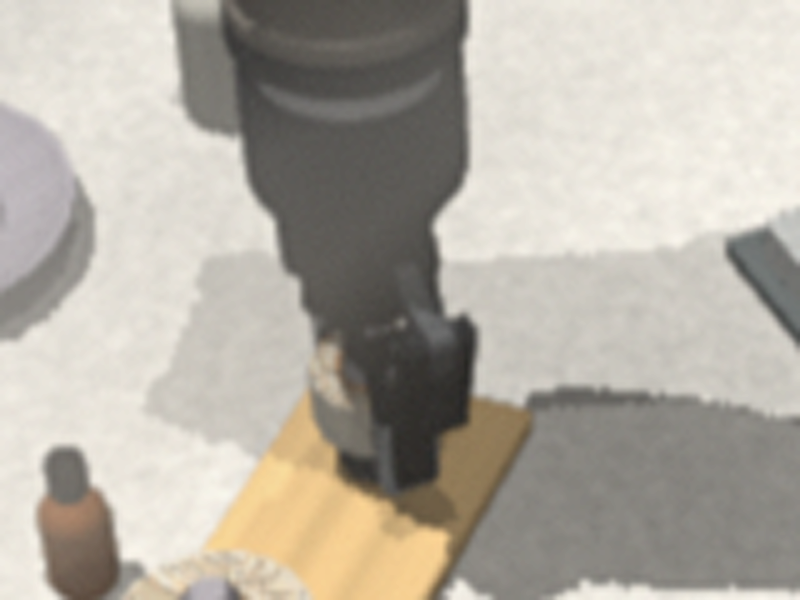

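>>> {"api": "send_rows", "payload": {"motion": "0 0 0.5 0 0 0 0.8;0 0 1 0 0 0 0.8;0 0 1 0 0 0 0.8;0 0 1 0 0 0 0.8;0 0 1 0 0 0 0.8;0 0 1 0 0 0 0.8;0 0 1.5 0 0 0 0.8;0 0 2 0 0 0 0.8;0 0 2 0 0 0 0.8;0 0 0 0 0 0 0.8;0 0 0 0 0 0 0.8;0 0 0 0 0 0 0.8"}}

```text
t: 9.22
eef_pos: [0.6014, 0.131, 0.104]
tool_rot: [0.002, 0.805, 0.594, 0.005]
contact_force: [-0.3, -0.1, -1.1]
gripper_width: 0.561
```

```bash
python3 st.py 0.522 -0.183 0.08
python3 - <<'E'
from h import *
b=read_camera("side")
crop("side",b,275,245,100,"pics/s10.png")
E
```

```text
t 9.22 tcp [0.6014 0.131  0.104 ] yang -17.16 z [ 0.009  0.003 -1.   ] F [-0.3 -0.1 -1.1] w 0.561 q [ 0.04  0.51 -0.47  1.77  0.29  0.92 -0.85]
d cm [ -7.94 -31.4   -2.4 ]
rot deg [-0.15  0.54  0.06]
```

View pics/s10.png

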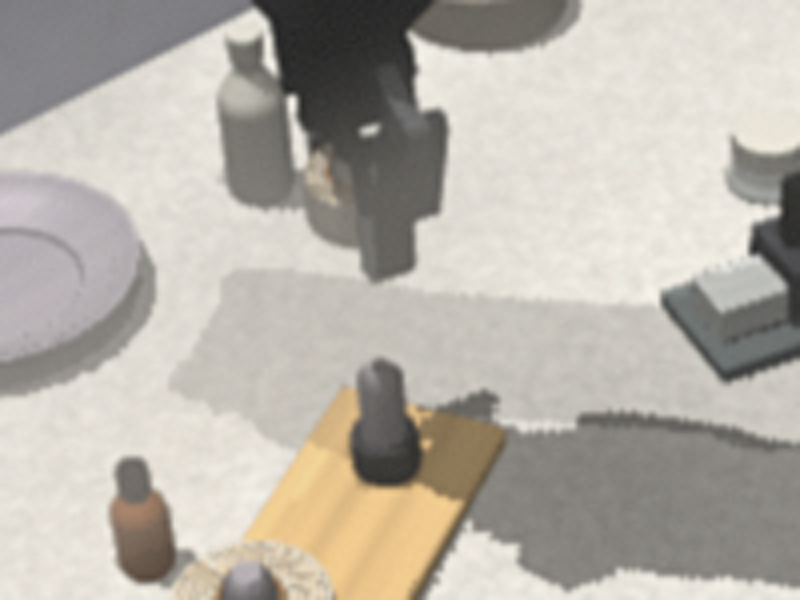

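The picture shows the roll held level between the fingers at about (335,200), with the spindle bare at (380,400). The reported TCP z is about 42 mm below the real finger ends, so I calibrate by the roll: a reading of -0.0208 put it at z = 0.044.

>>> {"api": "send_rows", "payload": {"motion": "-0.5 -2 0 0 0 0 0.8;-0.6 -2.5 0 0 0 0 0.8;-0.6 -2.5 0 0 0.2 0 0.8;-0.6 -2.5 0 0 0.2 0 0.8;-0.6 -2.5 0 0 0 0 0.8;-0.6 -2.5 0 0 0 0 0.8;-0.6 -2.5 0 0 0 0 0.8;-0.6 -2.5 0 0 0 0 0.8;-0.6 -2.5 0 0 0 0 0.8;-0.6 -2.5 0 0 0 0 0.8;-0.6 -2.4 0 0 0 0 0.8;-0.4 -1.5 0 0 0 0 0.8;0 0 0 0 0 0 0.8;0 0 0 0 0 0 0.8;0 0 0 0 0 0 0.8"}}

```text
t: 10.52
eef_pos: [0.515, -0.1621, 0.09]
tool_rot: [-0.011, 0.803, 0.595, -0.007]
contact_force: [-0.1, 0.9, -0.4]
gripper_width: 0.559
```

```bash
python3 st.py 0.522 -0.183 0.08
```

```text
t 10.52 tcp [ 0.515  -0.1621  0.09  ] yang -16.91 z [-0.024  0.009 -1.   ] F [-0.1  0.9 -0.4] w 0.559 q [ 0.54  0.43 -0.43  1.93  0.23  0.86 -0.31]
d cm [ 0.7  -2.09 -1.  ]
rot deg [-0.5  -1.37 -0.19]
```

>>> {"api": "send_rows", "payload": {"motion": "0.3 -0.9 0 -0.2 -0.6 -0.1 0.8;0.3 -0.9 0 -0.2 -0.6 -0.1 0.8;0 0 -1 0 0 0 0.8;0 0 -1 0 0 0 0.8;0 0 0 0 0 0 0.8;0 0 0 0 0 0 0.8;0 0 0 0 0 0 0.8"}}

```text
t: 11.1
eef_pos: [0.5227, -0.1759, 0.0666]
tool_rot: [-0.002, 0.802, 0.597, 0.0]
contact_force: [0.4, -0.3, -0.9]
gripper_width: 0.564
```

```bash
python3 st.py 0.522 -0.183 -0.023
python3 - <<'E'
from h import *
a,b=read_camera("top"),read_camera("side")
crop("side",b,405,220,100,"pics/s11.png");crop("top",a,420,250,100,"pics/t11.png")
E
```

```text
t 11.1 tcp [ 0.5227 -0.1759  0.0666] yang -16.65 z [-0.002  0.004 -1.   ] F [ 0.4 -0.3 -0.9] w 0.564 q [ 0.54  0.47 -0.42  1.94  0.25  0.79 -0.3 ]
d cm [-0.07 -0.71 -8.96]
rot deg [-0.22 -0.1  -0.45]
```

View pics/s11.png

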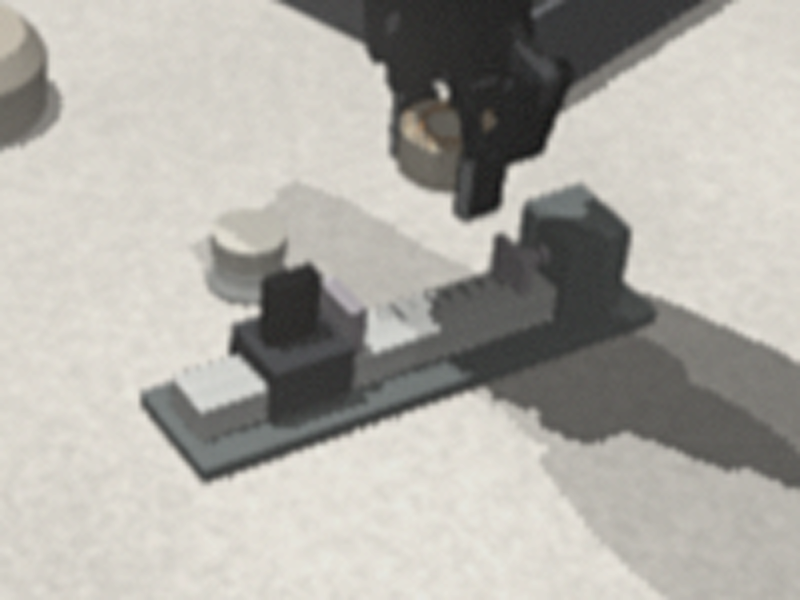

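View pics/t11.png

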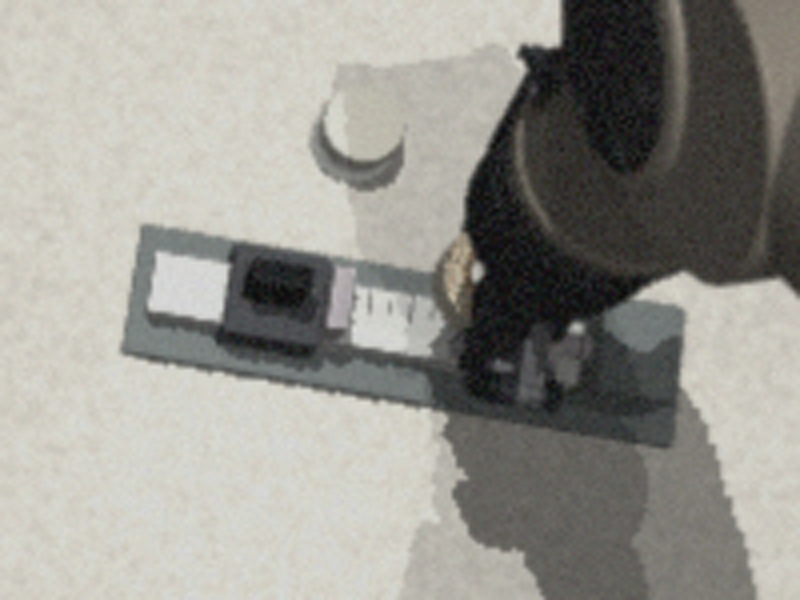

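>>> {"api": "send_rows", "payload": {"motion": "0 -0.1 -1 -0.2 -0.1 -0.4 0.8;0 -0.1 -1 0 0 0 0.8;0 0 -1.5 0 0 0 0.8;0 0 -1.5 0 0 0 0.8;0 0 -1 0 0 0 0.8;0 0 0 0 0 0 0.8;0 0 0 0 0 0 0.8;0 0 0 0 0 0 0.8"}}

```text
t: 11.87
eef_pos: [0.5232, -0.1782, 0.0021]
tool_rot: [0.001, 0.804, 0.594, 0.001]
contact_force: [-0.9, 0.3, -0.5]
gripper_width: 0.558
```

```bash
python3 st.py 0.523 -0.178 -0.023
python3 - <<'E'
from h import *
a,b=read_camera("top"),read_camera("side")
crop("side",b,415,210,80,"pics/s12.png");crop("top",a,440,250,80,"pics/t12.png")
E
```

```text
t 11.87 tcp [ 0.5232 -0.1782  0.0021] yang -17.09 z [ 0.002 -0.001 -1.   ] F [-0.9  0.3 -0.5] w 0.558 q [ 0.51  0.56 -0.37  1.97  0.32  0.66 -0.37]
d cm [-0.02  0.02 -2.51]
rot deg [ 0.04  0.12 -0.01]
```

View pics/s12.png

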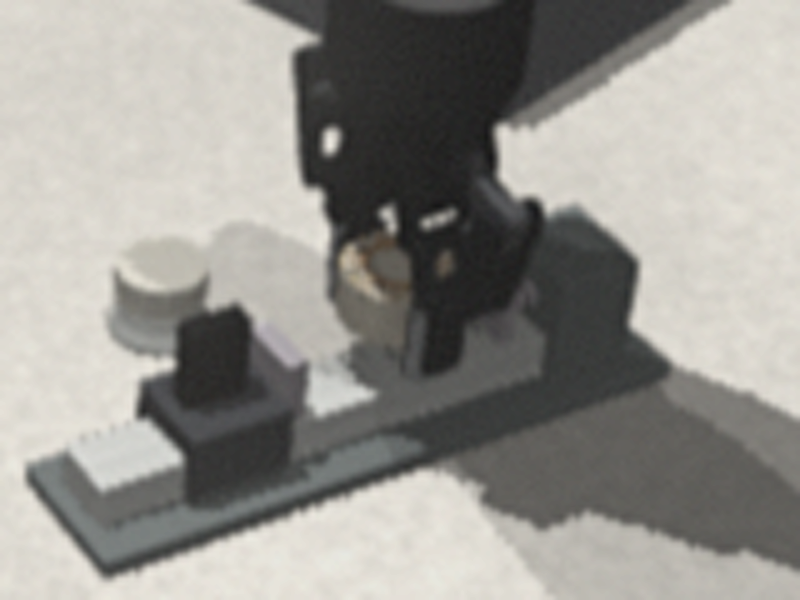

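View pics/t12.png

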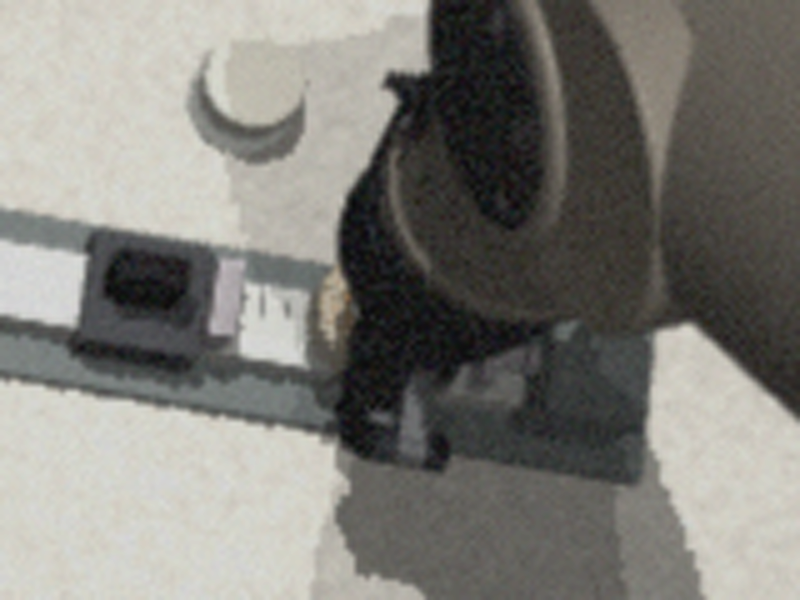

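>>> {"api": "send_rows", "payload": {"motion": "0 0 -0.8 0 0 0 0.8;0 0 -0.8 0 0 0 0.8;0 0 -0.4 0 0 0 0.8;0 0 -0.1 0 0 0 0.8;0 0 0 0 0 0 0.8;0 0 0 0 0 0 0.8"}}

```text
t: 12.47
eef_pos: [0.5252, -0.1789, -0.019]
tool_rot: [0.003, 0.804, 0.594, 0.002]
contact_force: [0.5, -0.4, -0.1]
gripper_width: 0.557
```

```bash
python3 st.py 0.523 -0.178 -0.0228
```

```text
t 12.47 tcp [ 0.5252 -0.1789 -0.019 ] yang -17.11 z [ 0.007 -0.002 -1.   ] F [ 0.5 -0.4 -0.1] w 0.557 q [ 0.49  0.59 -0.35  1.98  0.34  0.62 -0.38]
d cm [-0.22  0.09 -0.38]
rot deg [0.12 0.38 0.01]
```

>>> {"api": "send_rows", "payload": {"motion": "-0.2 0.1 -0.2 0.1 0.3 0 0.8;0 0 -0.2 0 0 0 0.8;0 0 -0.1 0 0 0 0.8;0 0 0 0 0 0 0.8"}}

```text
t: 12.8
eef_pos: [0.5236, -0.1779, -0.0229]
tool_rot: [0.001, 0.804, 0.594, 0.0]
contact_force: [0.6, -1.1, -0.5]
gripper_width: 0.555
```

```bash
python3 st.py 0.523 -0.178 -0.0228
python3 - <<'E'
from h import *
b=read_camera("side")
crop("side",b,415,210,80,"pics/s13.png")
E
```

```text
t 12.8 tcp [ 0.5236 -0.1779 -0.0229] yang -17.11 z [ 0.002 -0.001 -1.   ] F [ 0.6 -1.1 -0.5] w 0.555 q [ 0.49  0.6  -0.35  1.98  0.34  0.62 -0.39]
d cm [-0.06 -0.01  0.01]
rot deg [0.07 0.1  0.01]
```

View pics/s13.png

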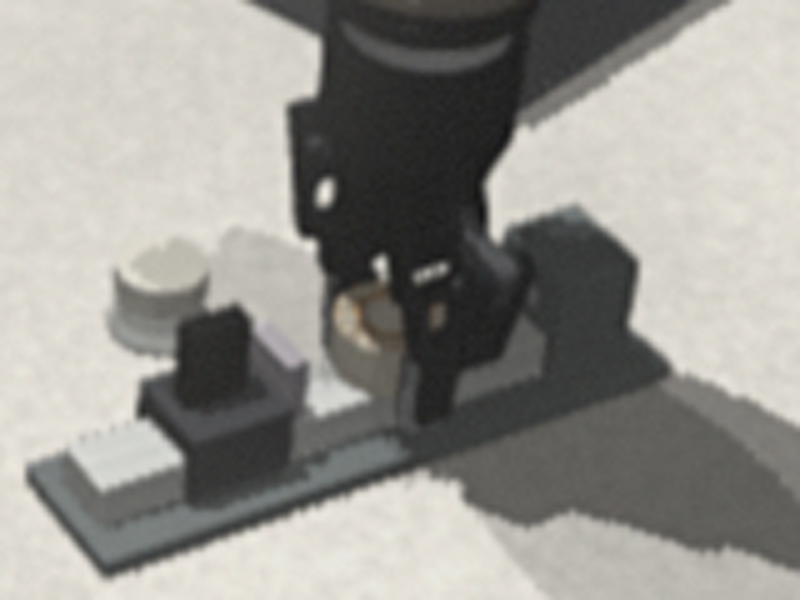

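>>> {"api": "send_rows", "payload": {"motion": "0 0 -0.15 0 0.1 0 0.8;0 0 -0.1 0 0 0 0.8;0 0 0 0 0 0 0.8"}}

```text
t: 13.1
eef_pos: [0.5237, -0.1781, -0.0227]
tool_rot: [0.001, 0.804, 0.594, -0.001]
contact_force: [-0.6, 0.8, -1.4]
gripper_width: 0.556
```

>>> {"api": "send_rows", "payload": {"motion": "0 0 -0.2 0 0 0 0.8;0 0 -0.2 0 0 0 0.8"}}

```text
t: 13.27
eef_pos: [0.5241, -0.1784, -0.0234]
tool_rot: [0.002, 0.805, 0.594, -0.002]
contact_force: [-12.5, 3.8, 36.3]
gripper_width: 0.558
```

Contact with the bed (36 N upward). I ease off and open.

>>> {"api": "send_rows", "payload": {"motion": "0 0 0.1 0 0 0 0.8;0 0 0 0 0 0 0.6;0 0 0 0 0 0 0.4;0 0 0 0 0 0 0.2;0 0 0 0 0 0 0;0 0 0 0 0 0 0;0 0 0 0 0 0 0;0 0 0 0 0 0 0"}}

```text
t: 13.93
eef_pos: [0.5243, -0.1784, -0.0229]
tool_rot: [0.002, 0.805, 0.594, -0.001]
contact_force: [-0.5, -0.4, -0.8]
gripper_width: 1.0
```

>>> {"api": "send_rows", "payload": {"motion": "0 0 0.5 0 0 0 0;0 0 1 0 0 0 0;0 0 2 0 0 0 0;0 0 2 0 0 0 0;0 0 2 0 0 0 0;0 0 2 0 0 0 0;0 0 0 0 0 0 0;0 0 0 0 0 0 0"}}

```text
t: 14.6
eef_pos: [0.5232, -0.1776, 0.0802]
tool_rot: [0.002, 0.804, 0.594, -0.001]
contact_force: [-1.4, 0.4, -0.4]
gripper_width: 1.002
```

```bash
python3 st.py 0.5483 -0.097 0.02
python3 - <<'E'
from h import *
a,b=read_camera("top"),read_camera("side")
crop("side",b,415,210,80,"pics/s14.png");crop("top",a,430,250,80,"pics/t14.png")
E
```

```text
t 14.6 tcp [ 0.5232 -0.1776  0.0802] yang -17.1 z [-0.001 -0.004 -1.   ] F [-1.4  0.4 -0.4] w 1.002 q [ 0.54  0.45 -0.42  1.93  0.25  0.82 -0.31]
d cm [ 2.51  8.06 -6.02]
rot deg [ 0.24 -0.03 -0.  ]
```

View pics/s14.png

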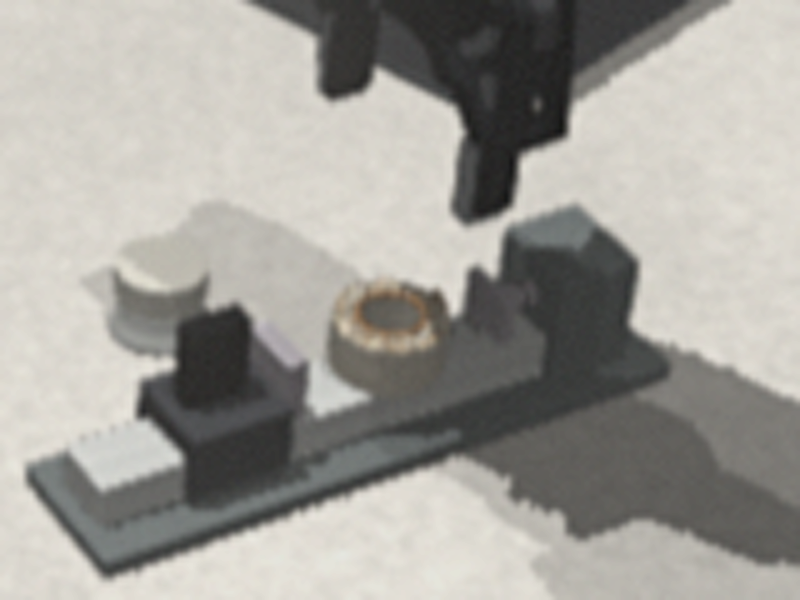

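View pics/t14.png

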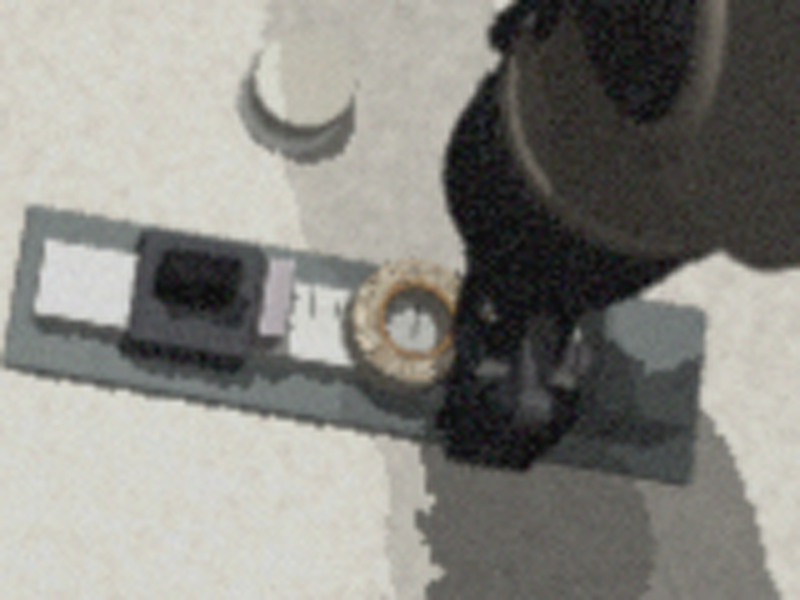

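>>> {"api": "send_rows", "payload": {"motion": "0.5 1.6 0 0.1 0 0 0;0.6 1.9 0 0.1 0 0 0;0.6 1.9 0 0 0 0 0;0.4 1.3 0 0 0 0 0;0 0 0 0 0 0 0;0 0 0 0 0 0 0;0 0 0 0 0 0 0"}}

```text
t: 15.28
eef_pos: [0.5394, -0.1096, 0.0738]
tool_rot: [-0.004, 0.805, 0.593, -0.005]
contact_force: [0.5, -0.5, 0.2]
gripper_width: 1.0
```

```bash
python3 st.py 0.5482 -0.097 0.016
python3 - <<'E'
from h import *
b=read_camera("side")
crop("side",b,395,210,80,"pics/s15.png")
# roll from previous crop
G=np.array([.510,-.221]);c,s=np.cos(-.2989),np.sin(-.2989)
for cam,px in(("side",(335+389/5-.5,150+322/5-.5)),("top",(350+411/5-.5,190+320/5-.5))):
    d=atz(cam,px,.054)[:2]-G;print("roll gauge xy",np.round([c*d[0]+s*d[1],-s*d[0]+c*d[1]],4))
E
```

```text
t 15.28 tcp [ 0.5394 -0.1096  0.0738] yang -17.23 z [-0.012  0.001 -1.   ] F [ 0.5 -0.5  0.2] w 1.0 q [ 0.43  0.46 -0.43  1.93  0.26  0.82 -0.44]
d cm [ 0.88  1.26 -5.78]
rot deg [-0.04 -0.69  0.13]
roll gauge xy [-0.0001  0.0482]
roll gauge xy [0.0008 0.0462]
```

View pics/s15.png

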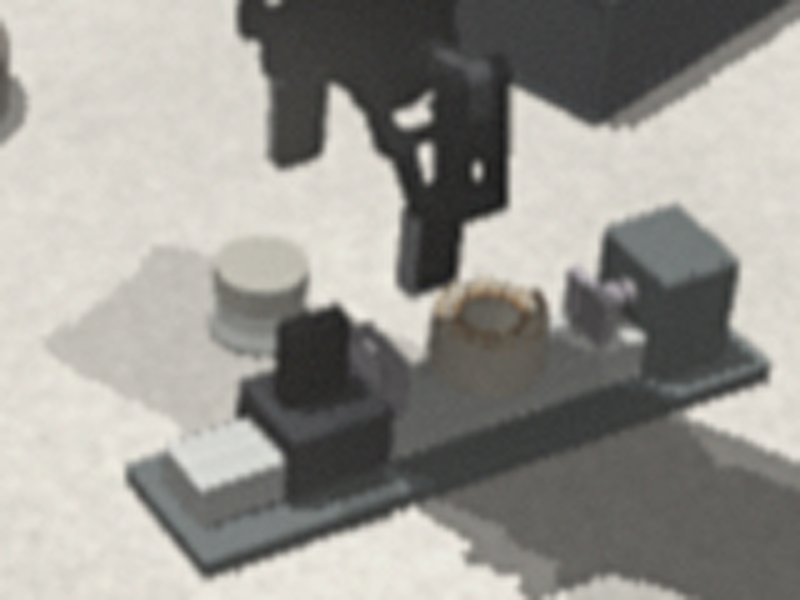

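The roll lies at gauge (0, 0.047), well centred. I continue to the fin.

>>> {"api": "send_rows", "payload": {"motion": "0.4 0.6 0 0 -0.4 0.1 0;0.4 0.6 0 0 -0.3 0 0;0 0 0 0 0 0 0;0 0 -1 0 0 0 0;0 0 -1 0 0 0 0;0 0 0 0 0 0 0;0 0 0 0 0 0 0"}}

```text
t: 15.92
eef_pos: [0.5467, -0.101, 0.0508]
tool_rot: [0.0, 0.806, 0.591, -0.0]
contact_force: [-0.7, -0.2, 0.8]
gripper_width: 1.001
```

```bash
python3 st.py 0.5482 -0.097 0.016
```

```text
t 15.92 tcp [ 0.5467 -0.101   0.0508] yang -17.47 z [-0.    -0.001 -1.   ] F [-0.7 -0.2  0.8] w 1.001 q [ 0.4   0.5  -0.42  1.94  0.28  0.76 -0.49]
d cm [ 0.15  0.4  -3.48]
rot deg [ 0.05 -0.01  0.37]
```

>>> {"api": "send_rows", "payload": {"motion": "0.15 0.4 -0.5 0 0 0.3 0;0 0 -1 0 0 0 0;0 0 -1 0 0 0 0;0 0 -0.5 0 0 0 0;0 0 0 0 0 0 0;0 0 0 0 0 0 0;0 0 0 0 0 0 0"}}

```text
t: 16.5
eef_pos: [0.5473, -0.0966, 0.0161]
tool_rot: [-0.001, 0.805, 0.594, -0.001]
contact_force: [0.2, -0.2, -0.0]
gripper_width: 1.001
```

```bash
python3 st.py 0.5482 -0.097 0.016
python3 - <<'E'
from h import *
a,b=read_camera("top"),read_camera("side")
crop("side",b,395,210,80,"pics/s16.png");crop("top",a,410,250,80,"pics/t16.png")
E
```

```text
t 16.5 tcp [ 0.5473 -0.0966  0.0161] yang -17.15 z [-0.003 -0.    -1.   ] F [ 0.2 -0.2 -0. ] w 1.001 q [ 0.37  0.55 -0.4   1.95  0.32  0.7  -0.52]
d cm [ 0.09 -0.04 -0.01]
rot deg [ 0.03 -0.16  0.05]
```

View pics/s16.png

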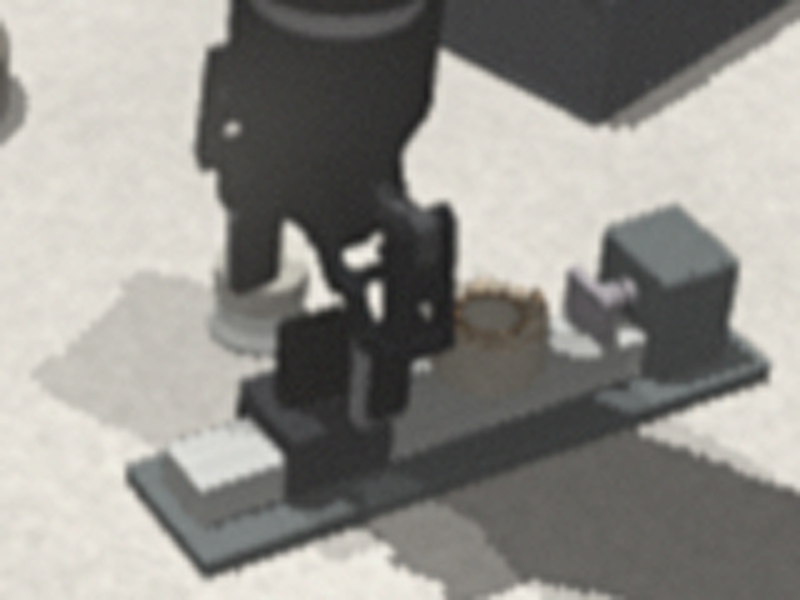

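View pics/t16.png

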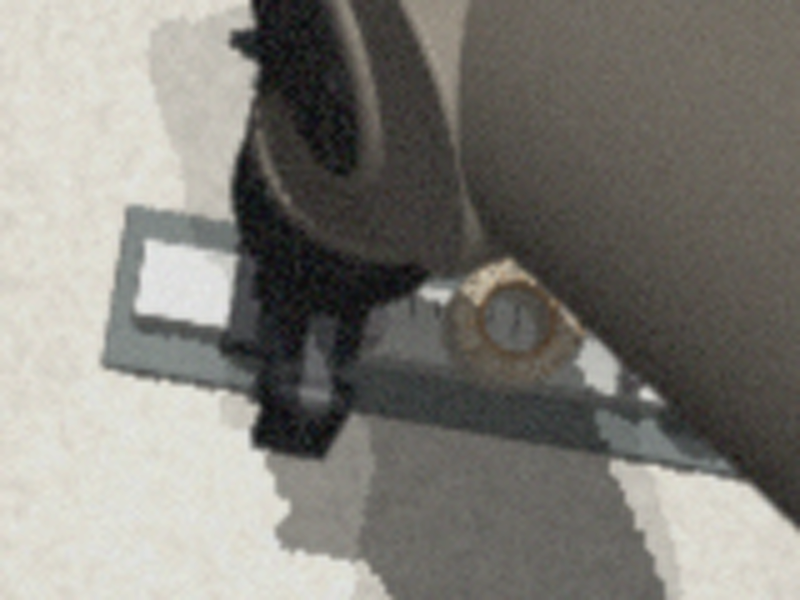

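>>> {"api": "send_rows", "payload": {"motion": "0 0 0 0 0 0 0.4;0 0 0 0 0 0 0.7;0 0 0 0 0 0 1;0 0 0 0 0 0 1;0 0 0 0 0 0 1;0 0 0 0 0 0 1;0 0 0 0 0 0 1;0 0 0 0 0 0 1;0 0 0 0 0 0 1", "newtons": 60}}

```text
t: 17.35
eef_pos: [0.5484, -0.097, 0.0182]
tool_rot: [0.0, 0.805, 0.593, -0.0]
contact_force: [-0.5, 0.2, -0.0]
gripper_width: 0.131
```

```bash
python3 st.py 0.5482 -0.097 0.016
python3 - <<'E'
from h import *
b=read_camera("side")
crop("side",b,395,210,80,"pics/s17.png")
E
```

```text
t 17.35 tcp [ 0.5484 -0.097   0.0182] yang -17.25 z [ 0.    -0.001 -1.   ] F [-0.5  0.2 -0. ] w 0.131 q [ 0.37  0.54 -0.4   1.95  0.32  0.7  -0.52]
d cm [-0.02 -0.   -0.22]
rot deg [0.05 0.02 0.15]
```

View pics/s17.png

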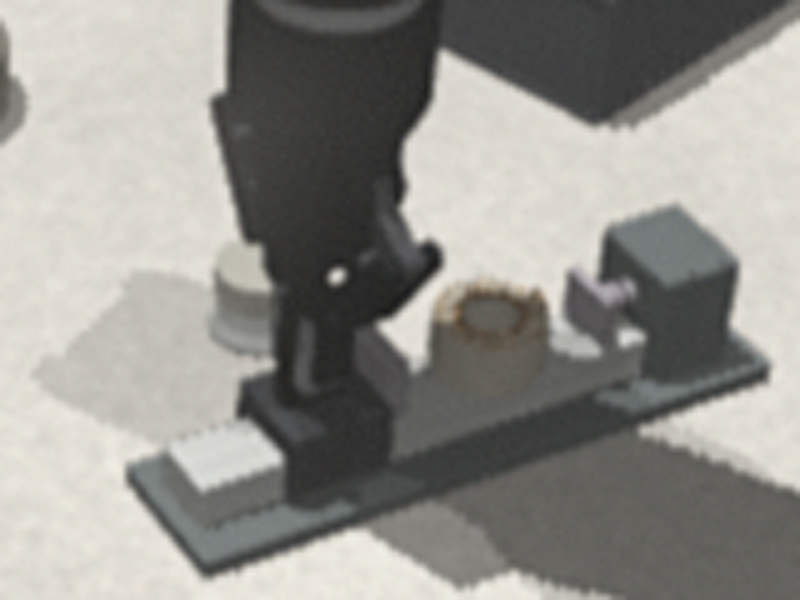

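>>> {"api": "send_rows", "payload": {"motion": "-0.1 -0.3 0 0 0 0 1;-0.12 -0.4 0 0 0 0 1;-0.12 -0.4 0 0 0 0 1;-0.12 -0.4 0 0 0 0 1;-0.12 -0.4 0 0 0 0 1;-0.12 -0.4 0 0 0 0 1;-0.12 -0.4 0 0 0 0 1;-0.12 -0.4 0 0 0 0 1;-0.12 -0.4 0 0 0 0 1;0 0 0 0 0 0 1;0 0 0 0 0 0 1;0 0 0 0 0 0 1"}}

```text
t: 18.4
eef_pos: [0.5433, -0.1136, 0.0183]
tool_rot: [-0.006, 0.803, 0.596, 0.01]
contact_force: [0.9, 1.5, 0.1]
gripper_width: 0.129
```

```bash
cat > j.py <<'E'
from h import *
o=get_obs();d=o["eef_pos"][:2]-[.5484,-.097];c,s=np.cos(-.2989),np.sin(-.2989)
print("moved x,y gauge mm",np.round(1000*np.array([c*d[0]+s*d[1],-s*d[0]+c*d[1]]),1))
E
python3 j.py; python3 st.py 0.5335 -0.1455 0.018
```

```text
moved x,y gauge mm [ -0.  -17.4]
t 18.4 tcp [ 0.5433 -0.1136  0.0183] yang -16.76 z [ 0.01   0.021 -1.   ] F [0.9 1.5 0.1] w 0.129 q [ 0.43  0.54 -0.41  1.96  0.3   0.69 -0.45]
d cm [-0.98 -3.19 -0.03]
rot deg [-1.23  0.56 -0.34]
```

>>> {"api": "send_rows", "payload": {"motion": "-0.15 -0.5 0 -0.3 0.1 -0.1 1;-0.18 -0.6 0 -0.3 0.1 -0.1 1;-0.18 -0.6 0 -0.3 0.1 -0.1 1;-0.18 -0.6 0 -0.3 0.1 0 1;-0.18 -0.6 0 -0.3 0 0 1;-0.1 -0.4 0 0 0 0 1;0 0 0 0 0 0 1;0 0 0 0 0 0 1"}}

```text
t: 19.07
eef_pos: [0.537, -0.134, 0.0183]
tool_rot: [-0.001, 0.802, 0.597, 0.006]
contact_force: [1.2, 1.9, 0.7]
gripper_width: 0.128
```

```bash
python3 j.py; python3 st.py 0.5335 -0.1455 0.018
```

```text
moved x,y gauge mm [ -0.  -38.7]
t 19.07 tcp [ 0.537  -0.134   0.0183] yang -16.7 z [ 0.009  0.009 -1.   ] F [1.2 1.9 0.7] w 0.128 q [ 0.46  0.54 -0.41  1.97  0.31  0.69 -0.43]
d cm [-0.35 -1.15 -0.03]
rot deg [-0.51  0.5  -0.4 ]
```

>>> {"api": "send_rows", "payload": {"motion": "-0.12 -0.4 0 -0.3 0.2 -0.2 1;-0.12 -0.4 0 -0.3 0.2 -0.2 1;-0.1 -0.3 0 -0.2 0.1 0 1;0 0 0 0 0 0 1;0 0 0 0 0 0 1"}}

```text
t: 19.48
eef_pos: [0.5352, -0.1394, 0.0183]
tool_rot: [0.001, 0.803, 0.595, 0.001]
contact_force: [-0.4, 0.3, 1.2]
gripper_width: 0.126
```

```bash
python3 j.py; python3 st.py 0.5335 -0.1455 0.018;python3 - <<'E'
from h import *
a,b=read_camera("top"),read_camera("side")
crop("side",b,420,200,80,"pics/s18.png");crop("side",b,432,203,40,"pics/s18b.png")
E
```

```text
moved x,y gauge mm [ -0.1 -44.4]
t 19.48 tcp [ 0.5352 -0.1394  0.0183] yang -16.93 z [ 0.003  0.    -1.   ] F [-0.4  0.3  1.2] w 0.126 q [ 0.45  0.54 -0.4   1.96  0.31  0.7  -0.43]
d cm [-0.17 -0.61 -0.03]
rot deg [-0.03  0.14 -0.17]
```

View pics/s18b.png

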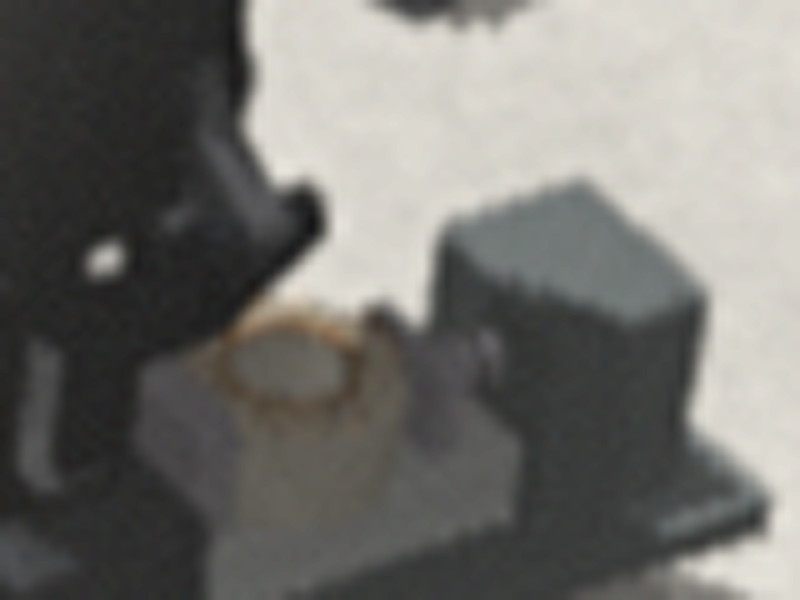

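>>> {"api": "send_rows", "payload": {"motion": "-0.12 -0.4 0 -0.2 0.1 -0.1 1;-0.12 -0.4 0 -0.2 0.1 -0.1 1;-0.1 -0.3 0 -0.1 0 0 1;0 0 0 0 0 0 1;0 0 0 0 0 0 1"}}

```text
t: 20.0
eef_pos: [0.5338, -0.1438, 0.0183]
tool_rot: [0.001, 0.803, 0.596, 0.001]
contact_force: [0.8, 1.4, -0.1]
gripper_width: 0.126
```

```bash
python3 j.py; python3 st.py 0.5335 -0.1455 0.018;python3 - <<'E'
from h import *
a,b=read_camera("top"),read_camera("side")
crop("top",a,440,255,60,"pics/t19.png");crop("side",b,432,203,40,"pics/s19b.png")
E
```

```text
moved x,y gauge mm [ -0.2 -49. ]
t 20.0 tcp [ 0.5338 -0.1438  0.0183] yang -16.85 z [ 0.002 -0.001 -1.   ] F [ 0.8  1.4 -0.1] w 0.126 q [ 0.46  0.54 -0.4   1.96  0.32  0.7  -0.42]
d cm [-0.03 -0.17 -0.03]
rot deg [ 0.07  0.13 -0.25]
```

View pics/s19b.png

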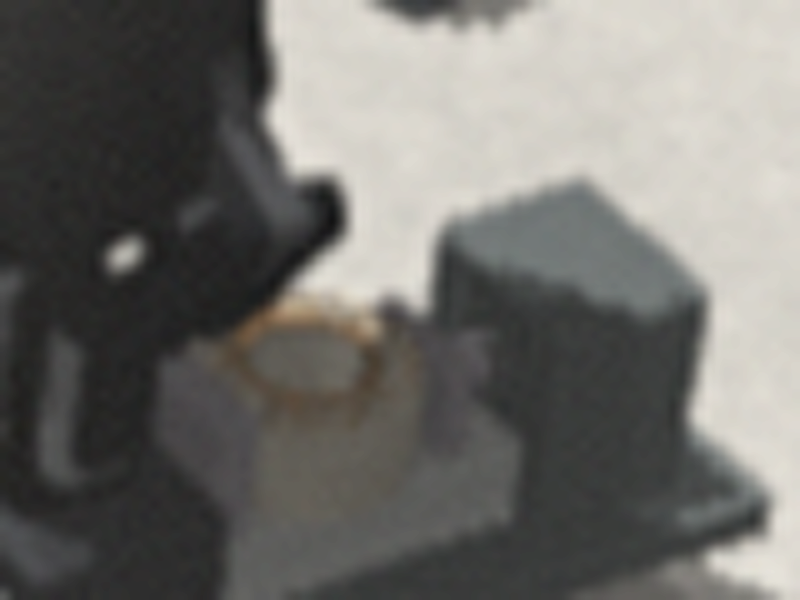

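View pics/t19.png

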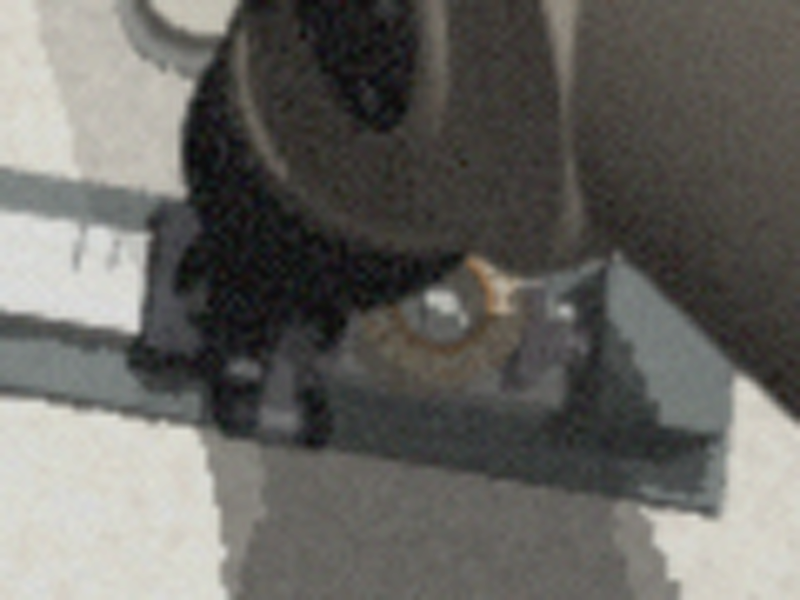

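>>> {"api": "send_rows", "payload": {"motion": "-0.1 -0.3 0 0 0 -0.1 1;-0.05 -0.15 0 0 0 0 1;0 0 0 0 0 0 1;0 0 0 0 0 0 1"}}

```text
t: 20.43
eef_pos: [0.5334, -0.145, 0.0183]
tool_rot: [0.0, 0.803, 0.596, 0.002]
contact_force: [0.0, 4.1, 0.1]
gripper_width: 0.128
```

```bash
python3 j.py; python3 st.py 0.5335 -0.1455 0.018
```

```text
moved x,y gauge mm [ -0.2 -50.3]
t 20.43 tcp [ 0.5334 -0.145   0.0183] yang -16.84 z [ 0.004  0.002 -1.   ] F [0.  4.1 0.1] w 0.128 q [ 0.47  0.54 -0.4   1.97  0.31  0.69 -0.42]
d cm [ 0.01 -0.05 -0.03]
rot deg [-0.14  0.24 -0.26]
```

Estimated anvil travel is about 4.6 mm. I release and rise, then measure.

>>> {"api": "send_rows", "payload": {"motion": "0 0 0 0 0 0 0.8;0 0 0 0 0 0 0.5;0 0 0 0 0 0 0.2;0 0 0 0 0 0 0;0 0 0 0 0 0 0;0 0 0 0 0 0 0;0 0 1 0 0 0 0;0 0 2 0 0 0 0;0 0 3 0 0 0 0;0 0 3 0 0 0 0;0 2 3 0 0 0 0;0 3.5 2 0 0 0 0;0 3.5 0 0 0 0 0;0 3.5 0 0 0 0 0;0 3.5 0 0 0 0 0;0 3.5 0 0 0 0 0;0 3.5 0 0 0 0 0;0 3 0 0 0 0 0;0 0 0 0 0 0 0;0 0 0 0 0 0 0"}}

```text
t: 22.1
eef_pos: [0.529, 0.1214, 0.1772]
tool_rot: [0.005, 0.804, 0.595, 0.005]
contact_force: [1.0, -1.5, -0.6]
gripper_width: 1.005
```

```bash
python3 st.py 0.5335 -0.1455 0.018;python3 - <<'E'
from h import *
a,b=read_camera("top"),read_camera("side")
np.savez("end.npz",top=a,side=b)
crop("top",a,440,255,60,"pics/t20.png");crop("side",b,425,205,50,"pics/s20.png")
cv2.imwrite("pics/s20full.png",b[:,:,::-1])
E
```

```text
t 22.1 tcp [0.529  0.1214 0.1772] yang -17.03 z [ 0.013 -0.002 -1.   ] F [ 1.  -1.5 -0.6] w 1.005 q [ 0.13  0.33 -0.58  1.87  0.22  1.   -0.84]
d cm [  0.45 -26.69 -15.92]
rot deg [ 0.11  0.73 -0.07]
```

View pics/s20.png

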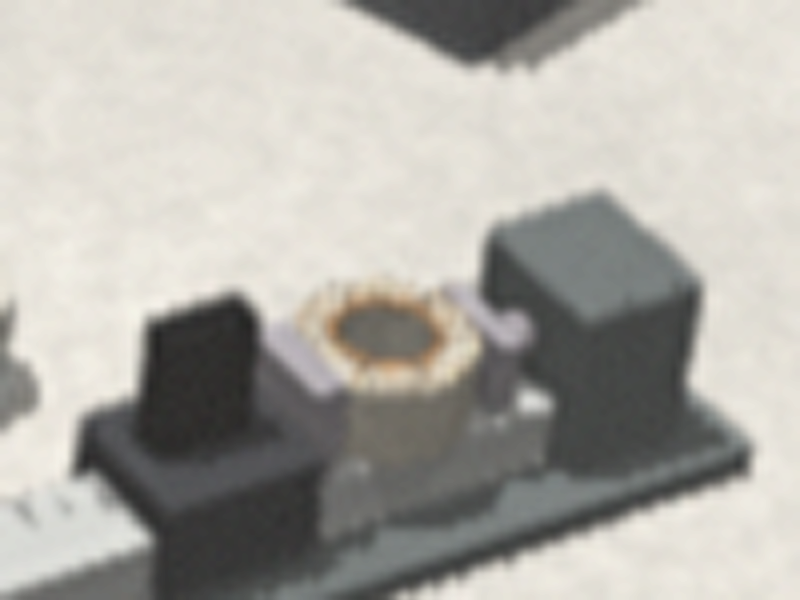

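View pics/t20.png

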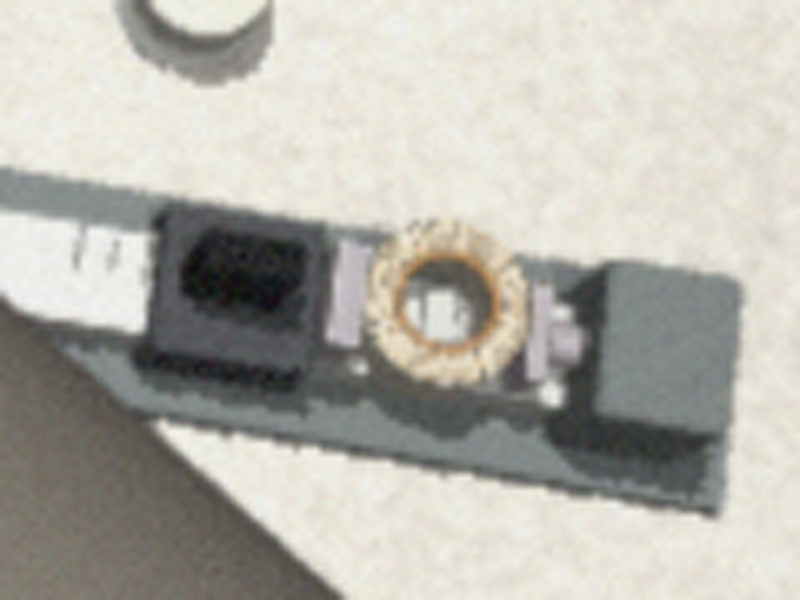

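View pics/s20full.png

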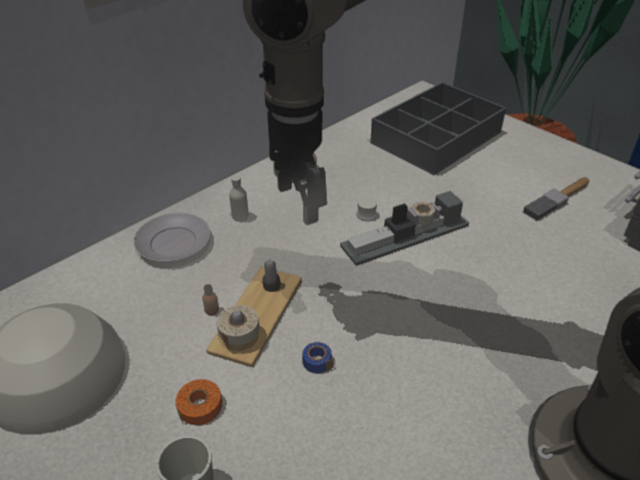

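Run:
```python
from h import *
A=np.load("reg.npz");B=np.load("end.npz")
G=np.array([.510,-.221]);c,s=np.cos(-.2989),np.sin(-.2989)
def W(x,y,z): return [G[0]+c*x-s*y,G[1]+s*x+c*y,z]
out=[]
for cam,u,v in(("side",433,207),("top",462,262)):
    row=[]
    for im in(A[cam],B[cam]):
        crop(cam,im,u,v,24,"pics/_t.png");row.append(cv2.resize(cv2.imread("pics/_t.png"),(400,300)))
    out.append(np.hstack(row))
cv2.imwrite("pics/cmp.png",np.vstack(out))
# subpixel shift of anvil patch
for cam in("side","top"):
    print(cam,[np.round(proj(cam,np.array(W(.0,-d,.054)))[0],2).tolist() for d in(0,.002,.005,.008)])
    # jaw estimate
    print(" jaw corner near-top",[np.round(proj(cam,np.array(W(-.015,d,.060)))[0],2).tolist() for d in(.040,.043,.046)])
    print(" roll top centre",[np.round(proj(cam,np.array(W(0,d,.054)))[0],2).tolist() for d in(.016,.019,.022)])
```

```text
side [[432.31, 207.09], [433.13, 206.82], [434.35, 206.4], [435.58, 205.99]]
 jaw corner near-top [[420.29, 214.46], [419.02, 214.89], [417.75, 215.33]]
 roll top centre [[425.73, 209.33], [424.48, 209.75], [423.24, 210.17]]
top [[456.34, 258.02], [457.41, 258.2], [459.02, 258.46], [460.63, 258.73]]
 jaw corner near-top [[434.83, 261.65], [433.21, 261.38], [431.59, 261.11]]
 roll top centre [[447.77, 256.6], [446.16, 256.33], [444.56, 256.07]]
```

View pics/cmp.png

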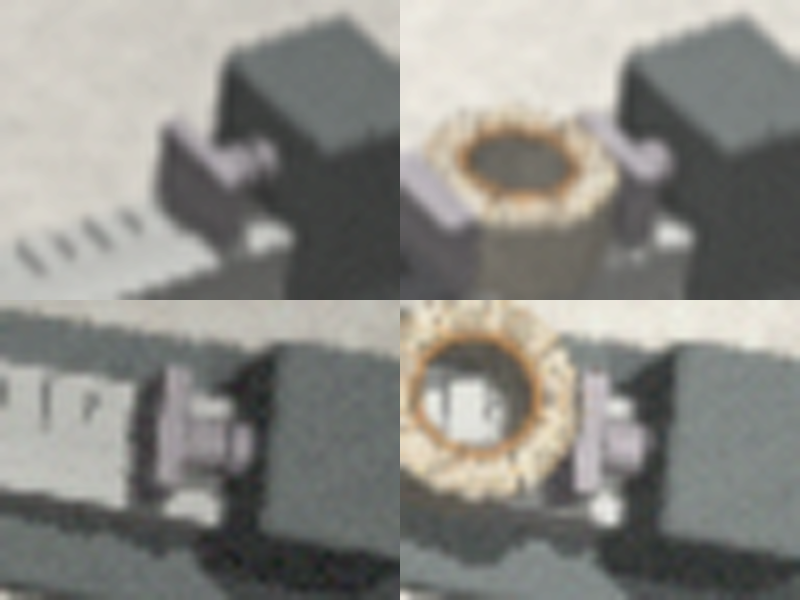

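The anvil plate has shifted 2.5 px in the top picture and about 2 px in the side one, which is roughly 4.7 to 4.9 mm, so about half-way. The roll lies flat, touching both faces. The full roll (238,325), bottle (210,300) and jar (367,208) are where they were.

```bash
python3 -c "
from station import *
print(hand_in())"
```

```text
the job is handed in; nothing more can be done
None
```

The part-used roll is on the gauge's bed between anvil and jaw, with the anvil pushed in about half-way. I handed the job in at about 22 s; `hand_in()` gave no verdict.

**What I did:** I lifted the roll straight up off its spindle, set it flat in the middle of the bed's width, and opened the fingers. I then gripped the fin, slid the jaw about 50 mm closed, let go and moved the arm clear.

**Last checks:**
- **Anvil:** pushed in about 4.7 mm by the top camera and 4.9 mm by the side camera, against about 4.6 mm worked out from the jaw's travel.
- **Roll:** it looks flat and touches both faces. I measured its centring only before closing the jaw, at within 1 mm of mid-width; afterwards I checked it by eye.
- **Bystanders:** the full roll, bottle and jar look unmoved in the side picture.

**What disagreed:** the reported height of the tool tip was about 40 mm below the finger ends seen in the cameras. It even read -0.02 m at the grasp. I set heights from the pictures, the gripper opening and contact instead. The reported x and y agreed with the cameras.

**Contact force:** setting the roll down pressed it on the bed with about 36 N on the wrist for a moment before I eased off.

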